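# Seat a conveyor roller in the V-block jig and clamp it

### The job

Take the spare conveyor roller from its cardboard tray and lower it gently into both V-blocks of the checking jig, well clear of the rubber end stop, so that it settles and centres itself. Then, with the clamp still open, slide it along the Vs until its end bears on the rubber stop and hold it there for about a second with a light, steady push of around 10 N, never a hard shove. Last, swing the clamp arm over and down until its pad rests lightly on the roller, without forcing it, and let go; leave the other things on the bench alone.

Things in the scene. Friction and masses are not known exactly. Their poses are not given: they have to be found in the camera images.
- roller: Steel conveyor roller: tube 40 mm diameter, 180 mm long, with a 16 mm stub 10 mm long on each end (200 mm overall, ends alike), 0.4 to 0.65 kg. Origin at its very centre, x along its axis. It starts level in the tray, axis 24 mm above the bench, kept from rolling by four chocks 10 mm high, 55 to 85 mm from its middle; 50 mm free on either side of its middle.
- tray: Fixed low cardboard tray, 270 x 150 mm, walls 36 mm high and 4 mm thick. Origin under its centre, x along its length and along the roller lying in it.
- fixture: Fixed checking jig on a steel plate 290 x 112 mm, 10 mm thick. Origin on the bench below the middle between its two V-blocks; x along the Vs towards the rubber stop, y across towards the clamp's hinge post, z up. The blocks are centred at x = -80 and +80 mm; between them is a 120 mm gap where fingers can reach down beside the roller. Hinge post at x = 65 to 95, y = 42 to 60 mm.
- seat (a point): Point fixed on the jig at x = 0, y = 0, z = 58.3 mm, axes as the jig's: the roller's origin lies here when it is settled in both Vs with its end just touching the rubber stop. Each 90 degree V-block is 40 mm long, 66 mm wide, its top at z = 52 mm; the V is 44 mm wide at the top, its root at z = 30 mm.
- buffer: Rubber end stop, a 24 mm disc facing along the Vs; origin at the centre of its face, at x = 100, y = 0, z = 58.3 mm of the jig when not pressed. It gives along x by 1 mm for every 8 N, at most 6 mm, and springs back. Its bracket behind it, x = 120 to 134 mm, is 44 mm wide, top at z = 70 mm.
- clamp (a joint): Angle of the clamp arm in rad: 0 when it is level with its pad just touching a settled roller, growing as it swings up and back; 1.57 upright; up to 1.95. It starts open, leaning back past upright. The hinge is stiff: the arm stays where it is left, and moving it takes about 3 to 5 N at the cross bar.
- clamp_bar (a point): Middle of the free part of the clamp's round cross bar (12 mm diameter, parallel to the jig's x; the free part, 58 mm long, points towards the stop's end, the arm 14 mm wide being 38 mm away). It moves with the arm on a circle of 125 mm radius about the hinge axis; with the arm level it lies at x = 118, y = -75, z = 90 mm of the jig.
- clamp_hinge (a point): Point on the hinge axis (parallel to the jig's x) abreast of the cross bar's middle, at x = 118, y = 50, z = 90 mm of the jig. Pad 50 mm and cross bar 125 mm from this axis, so a push on the bar presses the pad 2.5 times as hard.
- short_roller: Bystander: short thin steel roller standing on end, 28 mm diameter, 95 mm high; origin under its centre.
- jar: Bystander: closed jar, 56 mm diameter, 75 mm high; origin under its centre.
- collar: Bystander: steel ring lying flat, 52 mm diameter, 18 mm high; origin under its centre.
- wrench: Bystander: wrench lying flat, 170 mm long along its x; origin near its middle.
There are look-alikes about, which are no part of the job. Leave any blue or pink look-alike of the roller alone.

How it is judged (in metres and radians):
On the way, in this order (a step that is already met when the one before it is completed fails the run):
1. the roller lies settled in both Vs, its end at least 6 mm clear of the rubber stop, clamp open (y of roller in the frame of seat between -0.0025 and 0.0025 m and z of roller in the frame of seat below 0.0025 m and angle between the x axis of roller and the x axis of fixture, either way round below 0.03 rad and x of roller in the frame of seat below -0.006 m and contact force between roller and fixture above 1 N and value of joint clamp above 1.2 rad), for 0.2 s.
2. the roller, settled in the Vs, is held against the rubber stop with 4 to 20 N for half a second, clamp still open (y of roller in the frame of seat between -0.0025 and 0.0025 m and z of roller in the frame of seat below 0.0025 m and angle between the x axis of roller and the x axis of fixture, either way round below 0.03 rad and contact force between roller and buffer between 4 and 20 N and value of joint clamp above 1.2 rad), for 0.5 s.
At the end, for the whole second after the job is handed in: the roller lies released and still in both Vs (centre within 2.5 mm sideways and in height of the seat, axis within 0.03 rad of the Vs), within 2.5 mm of touching the rubber stop, and the clamp arm is down on it (within 0.04 rad of level) (y of roller in the frame of seat between -0.0025 and 0.0025 m and z of roller in the frame of seat below 0.0025 m and angle between the x axis of roller and the x axis of fixture, either way round below 0.03 rad and x of roller in the frame of seat above -0.0025 m and value of joint clamp between -0.04 and 0.04 rad and linear speed of roller below 0.01 m/s and contact force between roller and the fingers below 0.1 N).
It fails at once if the roller is pushed against the rubber stop with more than 28 N (contact force between roller and buffer above 28 N).
It fails at once if with the clamp open, the roller bears on the jig with more than 60 N (dropped or pressed hard into the Vs) (contact force between roller and fixture above 60 N and value of joint clamp above 0.3 rad).
It fails at once if the clamp is forced down hard: the roller bears on the jig, Vs and clamp pad added up, with more than 130 N (contact force between roller and fixture above 130 N).
It fails at once if the short roller, jar, collar or wrench is moved more than 20 mm (distance of any of short_roller, jar, collar, wrench from where it was at the start of the episode above 0.02 m).
It also fails if it takes over 72 s, if anything falls off the work surface, if the arm or the gripper's body presses on something with over 40 N, if the wrist force passes 120 N, or if a joint passes its speed limit or range.

### The arm

A 7-joint arm with a two-finger parallel gripper is mounted at the origin on the work surface. World frame = base frame: x ahead of the robot, y to its left, z up, the work surface at z = 0. Lengths are in m, angles in degrees, forces in N, time in s.
With the tool pointing down it reaches from about 0.35 to 0.9 m from the base axis. Payload 8.1 kg.
Tool frame: the origin (TCP) lies between the finger pads; the fingertips stand 11 mm ahead of it and the grasp point (between the pads) lies 8 mm behind it; z points along the fingers, y is the line along which they close (so a half turn about z gives the same grasp; the last joint's range is limited). The gripper opens to 85 mm and grips with 20 to 120 N. Pads are 22 mm wide; open, the fingers measure 114 mm over their backs; the gripper's body (76 mm by 85 mm) begins 54 mm behind the grasp point. The pads swing forward as they close: fully open they stand 13 mm farther back than shut.
Start: joints at [62.705, 24.895, 1.432, 90.138, -0.665, 64.973, -4.303], TCP at [0.228, -0.582, 0.218] pointing down, gripper open.
Joint ranges: [-149.89, 149.89], [-25.12, 119.58], [-72.63, 75.52], [4.76, 147.25], [-75.54, 255.54], [6.69, 114.76], [-157.13, 157.13]. Speed limits (degrees/s): [127.2, 127.2, 172.46, 172.46, 180, 180, 180].

### API

Orientations are given as a 3x3 rotation matrix whose columns are the frame's x, y, z axes.
In Python, from workcell import state, optics, order gives the robot as it stands. The module is installed in compiled form; this text tells all that it offers.
- The arm moves only by the shell command python3 -m creep 'ROWS'. ROWS is JSON, a list of rows, each an object of numbers: "rx", "ry", "rz": the turn, a rotation vector about the tool's x, y, z in degrees; "dx", "dy", "dz": the shift along the tool's x, y, z in mm; "grip": the opening, from -1 (shut) to 1 (fully open). In form: [{"rx": .., "ry": .., "rz": .., "dx": .., "dy": .., "dz": .., "grip": ..}, ...]. A call has 1 to 8 rows; each row is the pose to reach, as a shift and turn from the pose commanded when the call began, along the tool's axes at that moment; what a row does not reach only later rows make up. A row lasts 1/8 s, in which the tool goes at most 62.5 mm and 10.7 degrees, less where a joint would pass 70% of its speed; a pose out of reach is approached as far as the arm can. A call with a gripper value outside its range is refused whole. The fingers move at their own pace and stop on an object; the grip force is fixed at half the most. Time passes only in rows, so rows that repeat a pose let the fingers close. It gives the time, the measured TCP pose, the force, the opening and the grip force at its end, in the units of the state.
- state(): the state, without advancing time (a new reading comes with each control period).
- optics.snapshot(name): name is "side" or "top"; returns the picture (480x640x3 uint8, red, green, blue); there is no depth.
- optics.camera_params(name): a dict with "camera_matrix" (3x3 intrinsics, pixels), "R" (3x3) and "t" (3): a world point X has camera coordinates R X + t. Camera axes: x right, y down, z forward; pixel columns grow to the right and rows downward; lengths in m; the calibration is good to about 2 mm. A picture is of the moment at which its call begins. camera_params takes no time and is no camera call.
- order.hand_in(): hands the job in; it is judged then, once.
The state is a dict: "t": time; "joint_pos": joint angles; "joint_vel": joint speeds; "tau": joint torques, N m; "tcp_pos": TCP position; "tool_rot": TCP orientation; "wrist_force": force on the tool from outside, world axes, zero at the start; "wrist_torque": the same for the moment, N m; "grip_width": finger opening in m; "grasp_force": force on a finger pad.
Only numpy, scipy, OpenCV 4.12 (cv2) and the standard library are available. Lean on these libraries where they do the work, as an engineer would, in place of code of your own. Each camera call takes 0.05 s, during which the arm holds its last target. There are 200 camera calls.

## Working session

There is one attempt and no reset: what is moved stays moved. The work goes in short steps, Python scripts to look and compute and a shell command to move; the robot and the scene stay as the last step left them, time stands still between calls to the robot, and variables do not carry over. Pictures are saved under pics/ and viewed, at most 10 in all, crops included, and the job is handed in when it is done.

```bash
mkdir -p pics
python3 - <<'E'
from workcell import state, optics
import cv2, numpy as np
for n in("top","side"):
    im=optics.snapshot(n); cv2.imwrite(f"pics/{n}0.png",im[:,:,::-1])
    p=optics.camera_params(n); print(n,p["camera_matrix"].tolist(),(-p["R"].T@p["t"]).round(3),p["R"].round(3).tolist())
s=state();print(s["t"],s["tcp_pos"],s["tool_rot"],s["grip_width"],s["wrist_force"])
E
```

```text
top [[555.4653626024995, 0.0, 315.57803494140734], [0.0, 555.4653626024995, 233.8894139580022], [0.0, 0.0, 1.0]] [ 0.392 -0.166  1.414] [[-0.017, -1.0, -0.001], [-0.993, 0.017, -0.115], [0.115, -0.001, -0.993]]
side [[587.8574464325677, 0.0, 322.16944182751035], [0.0, 587.8574464325677, 243.66576511048262], [0.0, 0.0, 1.0]] [-0.044  0.679  0.822] [[-0.799, -0.601, 0.025], [-0.356, 0.439, -0.825], [0.484, -0.668, -0.565]]
0.1 [ 0.22801076 -0.581412    0.21741607] [[ 9.30967030e-01  3.65102742e-01 -6.13310768e-04]
 [ 3.65103243e-01 -9.30966149e-01  1.28470962e-03]
 [-1.01920558e-04 -1.41994405e-03 -9.99998987e-01]] 0.08528224308257308 [ 0.38506758  0.3533789  -0.35347808]
```

View pics/top0.png

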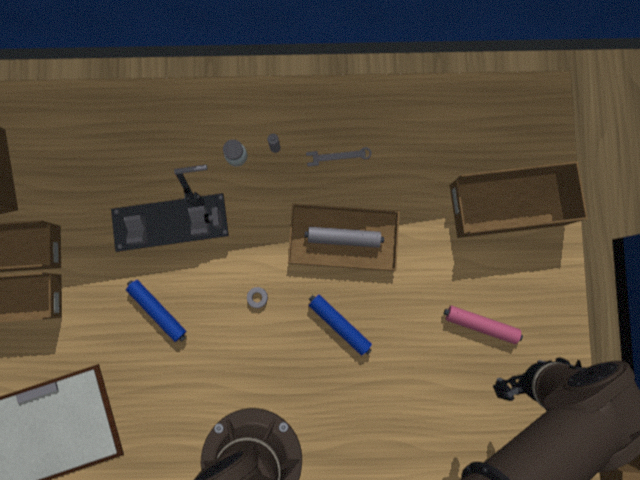

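View pics/side0.png

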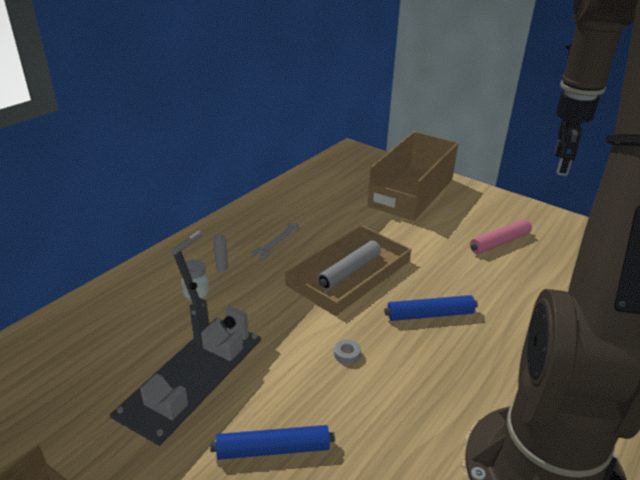

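The top view shows the tray with the grey roller at about (344,237). The jig plate is at about (170,222), with its stop on the right at about (210,217) and the open clamp bar at about (190,169). The blue and pink rollers are look-alikes. I'll enlarge the jig in both views and measure by mask.

```bash
cat > h.py <<'E'
import numpy as np, cv2
from workcell import state, optics
def ray(n,px):
    p=optics.camera_params(n);d=np.linalg.inv(p["camera_matrix"])@np.array([px[0],px[1],1.]);R=np.array(p["R"])
    return -R.T@np.array(p["t"]),R.T@d
def onplane(n,px,z):
    c,d=ray(n,px);return c+d*(z-c[2])/d[2]
def two(p1,p2):
    c1,d1=ray("top",p1);c2,d2=ray("side",p2)
    s=np.linalg.lstsq(np.stack([d1,-d2],1),c2-c1,rcond=None)[0]
    a,b=c1+s[0]*d1,c2+s[1]*d2;return (a+b)/2,np.linalg.norm(a-b)
def proj(n,X):
    p=optics.camera_params(n);q=np.array(p["camera_matrix"])@(np.array(p["R"])@np.array(X)+p["t"]);return q[:2]/q[2]
E
python3 - <<'E'
from h import *
t=cv2.imread("pics/top0.png");s=cv2.imread("pics/side0.png")
a=cv2.resize(t[150:260,100:240],None,fx=5,fy=5,interpolation=cv2.INTER_CUBIC)
b=cv2.resize(s[220:450,100:280],None,fx=2.6,fy=2.6,interpolation=cv2.INTER_CUBIC)
cv2.imwrite("pics/tj.png",cv2.convertScaleAbs(a,alpha=1.8));cv2.imwrite("pics/sj.png",cv2.convertScaleAbs(b,alpha=1.8))
# plate: dark low-saturation
hsv=cv2.cvtColor(cv2.GaussianBlur(t,(3,3),0),cv2.COLOR_BGR2HSV)
m=((hsv[...,1]<70)&(hsv[...,2]<140)).astype(np.uint8)
r=np.zeros_like(m);r[190:255,105:235]=m[190:255,105:235]
r=cv2.morphologyEx(r,cv2.MORPH_CLOSE,np.ones((5,5)));c=max(cv2.findContours(r,0,1)[0],key=cv2.contourArea)
box=cv2.boxPoints(cv2.minAreaRect(c));print("plate",box.round(1).tolist())
w=np.array([onplane("top",q,.01) for q in box]);print(w.round(4),np.linalg.norm(w-np.roll(w,1,0),axis=1),w.mean(0))
m2=((hsv[...,1]<60)&(hsv[...,2]>70)).astype(np.uint8);r=np.zeros_like(m);r[215:260,297:392]=m2[215:260,297:392]
c=max(cv2.findContours(r,0,1)[0],key=cv2.contourArea);box=cv2.boxPoints(cv2.minAreaRect(c));print("roller",box.round(1).tolist())
w=np.array([onplane("top",q,.03) for q in box]);print(w.round(4),np.linalg.norm(w-np.roll(w,1,0),axis=1),w.mean(0))
E
```

```text
plate [[108.0999984741211, 200.8000030517578], [221.60000610351562, 184.89999389648438], [228.6999969482422, 235.5], [115.19999694824219, 251.39999389648438]]
[[0.649  0.3625 0.01  ]
 [0.6853 0.0716 0.01  ]
 [0.5539 0.0534 0.01  ]
 [0.5184 0.3412 0.01  ]] [0.13230924 0.29314582 0.1326468  0.29006767] [0.60168586 0.20719585 0.01      ]
roller [[307.1000061035156, 239.1999969482422], [308.29998779296875, 224.89999389648438], [383.6000061035156, 231.3000030517578], [382.3999938964844, 245.5]]
[[ 0.539  -0.1462  0.03  ]
 [ 0.575  -0.1498  0.03  ]
 [ 0.5555 -0.3386  0.03  ]
 [ 0.5196 -0.3344  0.03  ]] [0.18919408 0.03623887 0.18975732 0.0361898 ] [ 0.54728845 -0.24227174  0.03      ]
```

View pics/tj.png

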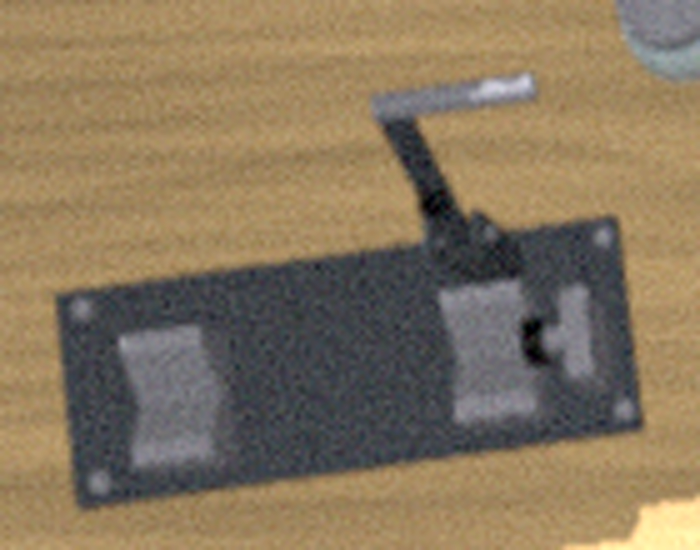

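View pics/sj.png

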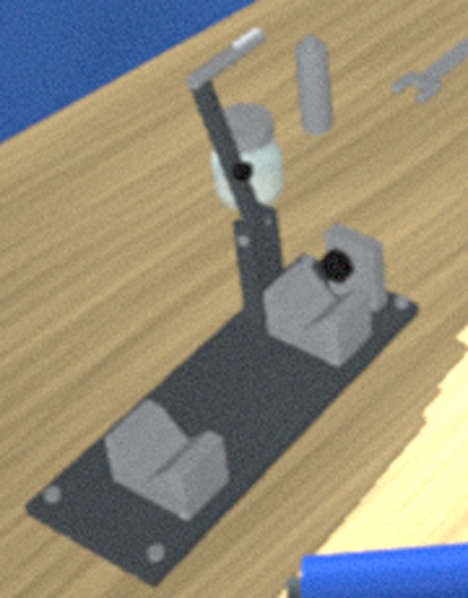

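Enlarged views. The plate corners in the top crop are (58,297), (614,218), (643,428) and (80,507), and the V-block tops, stop bracket and bar ends show clearly. In the side crop the bar runs from (192,83) to (262,35).

Run:
```python
from h import *
T=lambda x,y:(100+x/5-.4,150+y/5-.4); S=lambda x,y:(100+x/2.6-.3,220+y/2.6-.3)
pl=np.array([onplane("top",T(*q),.01) for q in[(58,297),(614,218),(643,428),(80,507)]])
b1=np.array([onplane("top",T(*q),.052) for q in[(120,338),(200,326),(213,458),(133,467)]])
b2=np.array([onplane("top",T(*q),.052) for q in[(440,293),(520,280),(535,412),(457,422)]])
print("plate",pl.mean(0).round(4),np.linalg.norm(pl-np.roll(pl,1,0),axis=1).round(3))
print("blocks",b1.mean(0).round(4),b2.mean(0).round(4),np.linalg.norm(b1.mean(0)-b2.mean(0)),"mid",((b1.mean(0)+b2.mean(0))/2).round(4))
f=lambda v:np.degrees(np.arctan2(v[1],v[0])).round(2)
print("yaw x",f(pl[1]-pl[0]+pl[2]-pl[3]),f(b2.mean(0)-b1.mean(0)),"from y",f(pl[0]-pl[3]+pl[1]-pl[2])-90)
# side check of plate corners and mid
ps=np.array([onplane("side",S(*q),.01) for q in[(28,508),(416,309),(152,585)]]);print("side plate corners (TL,TR,BL)",ps.round(4).tolist());print(pl.round(4).tolist())
print("bar",two(T(378,106),S(196,82)),two(T(533,87),S(260,36)))
# roller in side view
t=cv2.imread("pics/side0.png");hsv=cv2.cvtColor(cv2.GaussianBlur(t,(3,3),0),cv2.COLOR_BGR2HSV)
m=((hsv[...,1]<60)&(hsv[...,2]>60)).astype(np.uint8);r=np.zeros_like(m);r[235:295,310:390]=m[235:295,310:390]
c=max(cv2.findContours(r,0,1)[0],key=cv2.contourArea);box=cv2.boxPoints(cv2.minAreaRect(c));print(box.round(1).tolist())
print("roller side",onplane("side",box.mean(0),.024),"2view",two((345.35,235.2),box.mean(0)), "top z24",onplane("top",(345.35,235.2),.026))
```

```text
plate [0.5913 0.2046 0.01  ] [0.109 0.287 0.11  0.288]
blocks [0.5694 0.2836 0.052 ] [0.5893 0.1248 0.052 ] 0.16005902557553006 mid [0.5794 0.2042 0.052 ]
yaw x -82.87 -82.85 from y -82.44
side plate corners (TL,TR,BL) [[0.6223, 0.3563, 0.01], [0.5491, 0.0609, 0.01], [0.5127, 0.3459, 0.01]]
[[0.6275, 0.354, 0.01], [0.6636, 0.0695, 0.01], [0.5548, 0.0546, 0.01], [0.5194, 0.3402, 0.01]]
bar (array([0.67561155, 0.13939358, 0.20821903]), np.float64(0.0045013961956704655)) (array([0.68357375, 0.07130825, 0.20786627]), np.float64(0.0032272948222548557))
[[316.29998779296875, 274.5], [373.79998779296875, 236.1999969482422], [384.3999938964844, 252.10000610351562], [326.8999938964844, 290.3999938964844]]
roller side [ 0.54210778 -0.24190054  0.024     ] 2view (array([ 0.5462081 , -0.24403875,  0.02132149]), np.float64(0.004638891419223566)) top z24 [ 0.54771398 -0.24264958  0.026     ]
```

```bash
cat >> h.py <<'E'
from scipy.spatial.transform import Rotation as Ro
O=np.array([.578,.205,0.]);YAW=-82.8
def jig(x,y,z):
    a=np.radians(YAW);return O+np.array([x*np.cos(a)-y*np.sin(a),x*np.sin(a)+y*np.cos(a),z])
def go(P,yaw):
    s=state();R=np.array(s["tool_rot"]);a=np.radians(yaw)
    G=np.array([[np.cos(a),np.sin(a),0],[np.sin(a),-np.cos(a),0],[0,0,-1.]])
    print("t",round(s["t"],2),"tcp",np.round(s["tcp_pos"],4),"d mm",(R.T@(np.array(P)-s["tcp_pos"])*1e3).round(1),"rot",Ro.from_matrix(R.T@G).as_rotvec(degrees=True).round(2),"F",np.round(s["wrist_force"],1),"w",round(s["grip_width"],4))
E
python3 -c "
from h import *
go([.546,-.242,.15],84.1)"
```

```text
t 0.1 tcp [ 0.228  -0.5814  0.2174] d mm [ 420.  -199.8   67.7] rot [-8.000e-02 -4.000e-02 -6.269e+01] F [ 0.4  0.4 -0.4] w 0.0853
```

```bash
python3 -m creep '[{"dx":50,"dy":-25,"dz":0,"rx":0,"ry":0,"rz":-8,"grip":1},{"dx":105,"dy":-50,"dz":0,"rx":0,"ry":0,"rz":-16,"grip":1},{"dx":160,"dy":-75,"dz":10,"rx":0,"ry":0,"rz":-25,"grip":1},{"dx":215,"dy":-100,"dz":20,"rx":0,"ry":0,"rz":-34,"grip":1},{"dx":270,"dy":-130,"dz":30,"rx":0,"ry":0,"rz":-43,"grip":1},{"dx":325,"dy":-155,"dz":40,"rx":0,"ry":0,"rz":-52,"grip":1},{"dx":375,"dy":-180,"dz":50,"rx":0,"ry":0,"rz":-59,"grip":1},{"dx":420,"dy":-200,"dz":68,"rx":0,"ry":0,"rz":-62.7,"grip":1}]'
python3 - <<'E'
from h import *
go([.546,-.242,.15],84.1)
t=optics.snapshot("top");s=optics.snapshot("side")
a=cv2.resize(t[180:290,280:420,::-1],None,fx=3.5,fy=3.5,interpolation=2);b=cv2.resize(s[190:330,270:430,::-1],None,fx=2.75,fy=2.75,interpolation=2)
cv2.imwrite("pics/g1.png",cv2.convertScaleAbs(np.hstack([a[:385,:],b[:385,:300]]),alpha=1.7))
E
```

```text
t: 1.1
tcp_pos: [0.5477, -0.2405, 0.15]
tool_rot: [[0.099, 0.995, 0.001], [0.995, -0.099, 0.0], [0.0, 0.001, -1.0]]
wrist_force: [-0.2, -0.3, -0.0]
grip_width: 0.085
grasp_force: 0.0
t 1.1 tcp [ 0.5477 -0.2405  0.15  ] d mm [-1.7 -1.5  0. ] rot [ 0.05 -0.01  0.23] F [-0.2 -0.3 -0. ] w 0.085
```

View pics/g1.png

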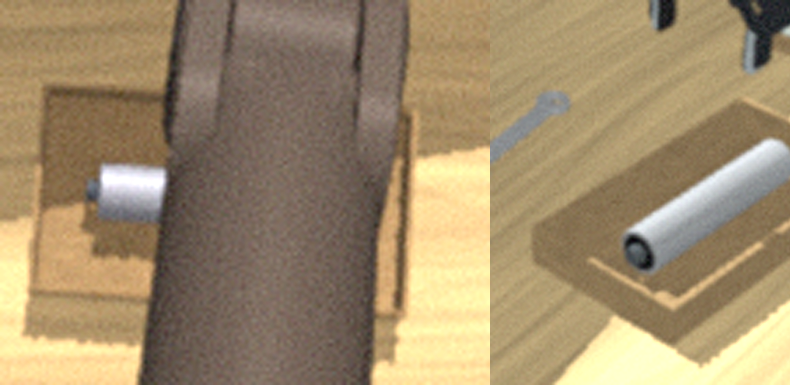

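The top view is now blocked by the arm. The side view at right shows the roller still lying in the tray, with the open fingers above it. The ±22 mm margin is enough, so I'll descend and grip.

```bash
python3 -m creep '[{"dx":-2,"dy":-2,"dz":30,"rx":0,"ry":0,"rz":0,"grip":1},{"dx":-2,"dy":-2,"dz":65,"rx":0,"ry":0,"rz":0,"grip":1},{"dx":-2,"dy":-2,"dz":95,"rx":0,"ry":0,"rz":0,"grip":1},{"dx":-2,"dy":-2,"dz":115,"rx":0,"ry":0,"rz":0,"grip":1},{"dx":-2,"dy":-2,"dz":125,"rx":0,"ry":0,"rz":0,"grip":1},{"dx":-2,"dy":-2,"dz":131,"rx":0,"ry":0,"rz":0,"grip":1},{"dx":-2,"dy":-2,"dz":131,"rx":0,"ry":0,"rz":0,"grip":1}]' && python3 -m creep '[{"grip":-0.3},{"grip":-0.6},{"grip":-1},{"grip":-1},{"grip":-1},{"grip":-1},{"grip":-1},{"grip":-1}]'
```

```text
t: 2.08
tcp_pos: [0.5441, -0.2443, 0.0193]
tool_rot: [[0.103, 0.995, 0.0], [0.995, -0.103, -0.0], [-0.0, 0.0, -1.0]]
wrist_force: [0.5, 0.2, 0.4]
grip_width: 0.0854
grasp_force: 0.0validation failed for argument at $[0]...
```

```bash
python3 -m creep '[{"dx":0,"dy":0,"dz":0,"rx":0,"ry":0,"rz":0,"grip":-0.3},{"dx":0,"dy":0,"dz":0,"rx":0,"ry":0,"rz":0,"grip":-0.6},{"dx":0,"dy":0,"dz":0,"rx":0,"ry":0,"rz":0,"grip":-1},{"dx":0,"dy":0,"dz":0,"rx":0,"ry":0,"rz":0,"grip":-1},{"dx":0,"dy":0,"dz":0,"rx":0,"ry":0,"rz":0,"grip":-1},{"dx":0,"dy":0,"dz":0,"rx":0,"ry":0,"rz":0,"grip":-1},{"dx":0,"dy":0,"dz":0,"rx":0,"ry":0,"rz":0,"grip":-1}]'
```

```text
t: 2.95
tcp_pos: [0.5418, -0.244, 0.0205]
tool_rot: [[0.103, 0.995, -0.004], [0.995, -0.103, -0.0], [-0.001, -0.004, -1.0]]
wrist_force: [-10.9, 2.9, 21.1]
grip_width: 0.0294
grasp_force: 54.4
```

Run:
```python
from h import *
s=optics.snapshot("side")
b=cv2.resize(s[190:320,270:430,::-1],None,fx=4.5,fy=4.5,interpolation=2)
cv2.imwrite("pics/g2.png",cv2.convertScaleAbs(b,alpha=1.7))
```

```text
(no output)
```

View pics/g2.png

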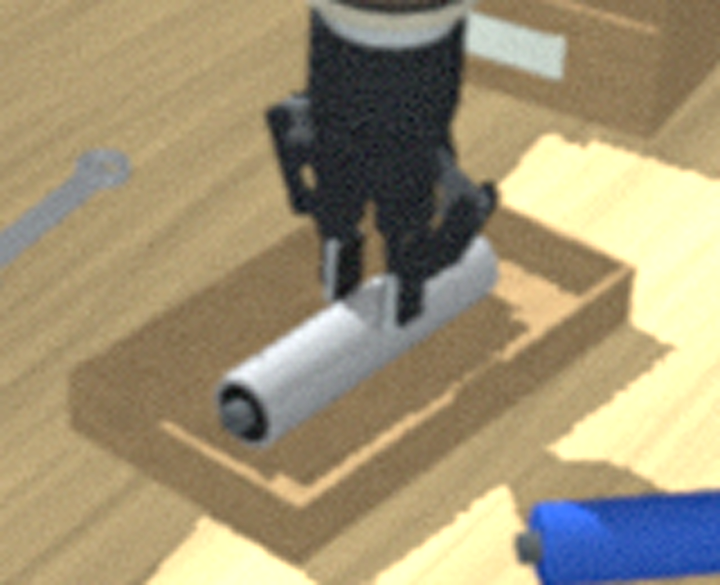

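The side view shows the fingers holding the roller near its top: tips at crop (345,300) and (405,325). I'll check the tip height against the calibration.

Run:
```python
from h import *
s=state();P=np.array(s["tcp_pos"]);R=np.array(s["tool_rot"]);print(s["grip_width"],s["grasp_force"],np.round(s["wrist_force"],1),np.round(s["wrist_torque"],2))
for z in(.01,.02,.03,.04):
  for sg in(-1,1):
    q=P+R[:,1]*sg*(s["grip_width"]/2+.004);q[2]=z;u=proj("side",q);print(z,sg,((u-[270,190])*4.5).round())
for x in(.542,.546,.550):
  print(x,[((proj("side",[x+d*.0194,-.242+d*.188,.024])-[270,190])*4.5).round() for d in(.53,-.53)])
```

```text
0.029600138088119874 54.400182366371155 [-11.5   2.9  22.9] [ 0.71  2.92 -0.01]
0.01 -1 [391. 366.]
0.01 1 [335. 335.]
0.02 -1 [392. 350.]
0.02 1 [336. 319.]
0.03 -1 [393. 334.]
0.03 1 [337. 303.]
0.04 -1 [394. 318.]
0.04 1 [338. 287.]
0.542 [array([228., 416.]), array([484., 251.])]
0.546 [array([222., 413.]), array([478., 248.])]
0.55 [array([215., 410.]), array([471., 245.])]
```

The tips are gripping above the axis, so the TCP needs to be a few mm lower and about 3 mm towards −x. Open and regrip.

```bash
python3 -m creep '[{"dx":0,"dy":0,"dz":0,"rx":0,"ry":0,"rz":0,"grip":1},{"dx":0,"dy":0,"dz":0,"rx":0,"ry":0,"rz":0,"grip":1},{"dx":0,"dy":0,"dz":0,"rx":0,"ry":0,"rz":0,"grip":1},{"dx":0,"dy":0,"dz":0,"rx":0,"ry":0,"rz":0,"grip":1},{"dx":0,"dy":-3,"dz":0,"rx":0,"ry":0,"rz":0,"grip":1},{"dx":0,"dy":-3,"dz":3,"rx":0,"ry":0,"rz":0,"grip":1},{"dx":0,"dy":-3,"dz":5,"rx":0,"ry":0,"rz":0,"grip":1},{"dx":0,"dy":-3,"dz":5,"rx":0,"ry":0,"rz":0,"grip":1}]' && python3 -m creep '[{"dx":0,"dy":0,"dz":0,"rx":0,"ry":0,"rz":0,"grip":0.2},{"dx":0,"dy":0,"dz":0,"rx":0,"ry":0,"rz":0,"grip":0.0},{"dx":0,"dy":0,"dz":0,"rx":0,"ry":0,"rz":0,"grip":0.0},{"dx":0,"dy":0,"dz":0,"rx":0,"ry":0,"rz":0,"grip":0.0}]'; python3 -m creep '[{"dx":0,"dy":0,"dz":0,"rx":0,"ry":0,"rz":0,"grip":-0.2},{"dx":0,"dy":0,"dz":0,"rx":0,"ry":0,"rz":0,"grip":-0.2},{"dx":0,"dy":0,"dz":0,"rx":0,"ry":0,"rz":0,"grip":-0.2},{"dx":0,"dy":0,"dz":0,"rx":0,"ry":0,"rz":0,"grip":-0.2}]'
```

```text
t: 4.0
tcp_pos: [0.5409, -0.2437, 0.0138]
tool_rot: [[0.103, 0.995, -0.0], [0.995, -0.103, 0.0], [0.0, -0.0, -1.0]]
wrist_force: [0.2, 0.8, 0.2]
grip_width: 0.0852
grasp_force: 0.0
t: 4.5
tcp_pos: [0.541, -0.2439, 0.0142]
tool_rot: [[0.103, 0.995, 0.0], [0.995, -0.103, -0.0], [-0.0, 0.0, -1.0]]
wrist_force: [0.9, -0.2, 0.4]
grip_width: 0.0432
grasp_force: 0.0
t: 5.0
tcp_pos: [0.5417, -0.2439, 0.0148]
tool_rot: [[0.102, 0.995, 0.001], [0.995, -0.102, -0.0], [-0.0, 0.001, -1.0]]
wrist_force: [-0.3, 0.5, 5.6]
grip_width: 0.0353
grasp_force: 51.3
```

```bash
python3 -m creep '[{"dx":0,"dy":0,"dz":0,"rx":0,"ry":0,"rz":0,"grip":0.15},{"dx":0,"dy":0,"dz":0,"rx":0,"ry":0,"rz":0,"grip":0.15},{"dx":0,"dy":0,"dz":1,"rx":0,"ry":0,"rz":0,"grip":0.15},{"dx":0,"dy":0,"dz":2,"rx":0,"ry":0,"rz":0,"grip":0.15},{"dx":0,"dy":0,"dz":2,"rx":0,"ry":0,"rz":0,"grip":0.15}]'; python3 -m creep '[{"dx":0,"dy":0,"dz":1,"rx":0,"ry":0,"rz":0,"grip":0.15},{"dx":0,"dy":0,"dz":2,"rx":0,"ry":0,"rz":0,"grip":0.15},{"dx":0,"dy":0,"dz":2,"rx":0,"ry":0,"rz":0,"grip":0.15}]'
```

```text
t: 5.62
tcp_pos: [0.5409, -0.2438, 0.0119]
tool_rot: [[0.103, 0.995, -0.0], [0.995, -0.103, 0.0], [0.0, -0.0, -1.0]]
wrist_force: [0.6, 0.2, 0.5]
grip_width: 0.0493
grasp_force: 0.0
t: 6.0
tcp_pos: [0.541, -0.2438, 0.01]
tool_rot: [[0.103, 0.995, -0.0], [0.995, -0.103, 0.0], [-0.0, -0.0, -1.0]]
wrist_force: [0.4, -0.0, -0.5]
grip_width: 0.0489
grasp_force: 0.0
```

```bash
python3 -m creep '[{"dx":0,"dy":0,"dz":1,"rx":0,"ry":0,"rz":0,"grip":0.1},{"dx":0,"dy":0,"dz":2,"rx":0,"ry":0,"rz":0,"grip":0.1},{"dx":0,"dy":0,"dz":2,"rx":0,"ry":0,"rz":0,"grip":0.1}]'; python3 -m creep '[{"dx":0,"dy":0,"dz":0,"rx":0,"ry":0,"rz":0,"grip":-0.3},{"dx":0,"dy":0,"dz":0,"rx":0,"ry":0,"rz":0,"grip":-0.3},{"dx":0,"dy":0,"dz":0,"rx":0,"ry":0,"rz":0,"grip":-0.3},{"dx":0,"dy":0,"dz":0,"rx":0,"ry":0,"rz":0,"grip":-0.3}]'
```

```text
t: 6.38
tcp_pos: [0.541, -0.2438, 0.008]
tool_rot: [[0.103, 0.995, -0.0], [0.995, -0.103, 0.0], [-0.0, -0.0, -1.0]]
wrist_force: [-0.4, 0.1, -0.3]
grip_width: 0.0466
grasp_force: 0.0
t: 6.88
tcp_pos: [0.5413, -0.2438, 0.0085]
tool_rot: [[0.102, 0.995, 0.001], [0.995, -0.102, -0.0], [-0.0, 0.001, -1.0]]
wrist_force: [0.1, 1.3, 5.6]
grip_width: 0.0376
grasp_force: 60.0
```

```bash
python3 -m creep '[{"dx":0,"dy":0,"dz":-2,"rx":0,"ry":0,"rz":0,"grip":-1},{"dx":0,"dy":0,"dz":-5,"rx":0,"ry":0,"rz":0,"grip":-1},{"dx":0,"dy":0,"dz":-10,"rx":0,"ry":0,"rz":0,"grip":-1},{"dx":0,"dy":0,"dz":-15,"rx":0,"ry":0,"rz":0,"grip":-1},{"dx":0,"dy":0,"dz":-20,"rx":0,"ry":0,"rz":0,"grip":-1},{"dx":0,"dy":0,"dz":-20,"rx":0,"ry":0,"rz":0,"grip":-1}]'
python3 - <<'E'
from h import *
s=optics.snapshot("side")
b=cv2.resize(s[190:320,270:430,::-1],None,fx=4.5,fy=4.5,interpolation=2)
cv2.imwrite("pics/g3.png",cv2.convertScaleAbs(b,alpha=1.7))
E
```

```text
t: 7.62
tcp_pos: [0.5414, -0.244, 0.0287]
tool_rot: [[0.103, 0.995, 0.001], [0.995, -0.103, -0.0], [-0.0, 0.001, -1.0]]
wrist_force: [0.8, -0.4, -5.4]
grip_width: 0.0375
grasp_force: 60.6
```

View pics/g3.png

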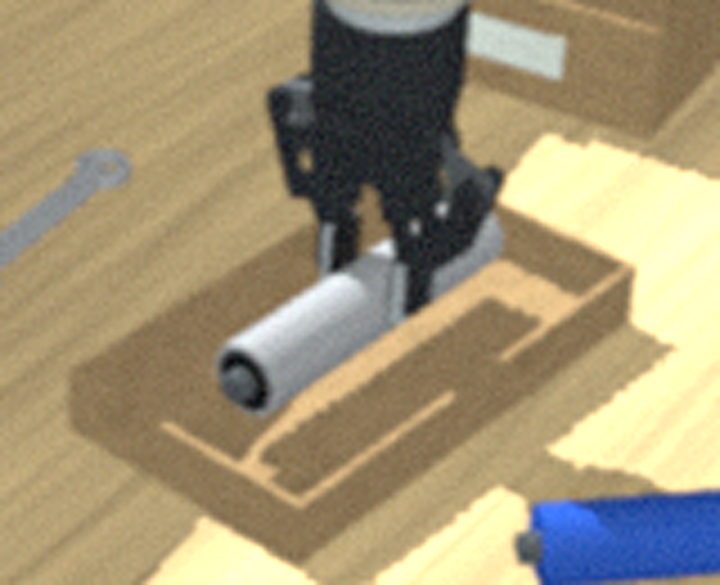

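The roller is lifted level, with its +y stub end at crop (235,378). I'll work out where it sits along the tool, then the transport.

Run:
```python
from h import *
s=state();P=np.array(s["tcp_pos"]);R=np.array(s["tool_rot"])
e=onplane("side",(270+235/4.5,190+378/4.5),.044);print("end",e,"tool coords",(R.T@(e-P)*1e3).round(1))
print(np.round(s["wrist_torque"],2))
print("jig",jig(-.02,0,.15)); go(jig(-.02,0,.15),97.2)
```

```text
end [ 0.55275989 -0.14772272  0.044     ] tool coords [ 96.9   1.7 -15.6]
[-0.07 -0.04  0.  ]
jig [0.57549334 0.22484229 0.15      ]
t 7.67 tcp [ 0.5411 -0.2439  0.0284] d mm [ 469.8  -13.9 -121.7] rot [ 2.000e-02  1.000e-02 -1.309e+01] F [ 0.1  0.4 -5.2] w 0.0372
```

```bash
python3 -m creep '[{"dx":0,"dy":0,"dz":-40,"rx":0,"ry":0,"rz":0,"grip":-1},{"dx":10,"dy":0,"dz":-85,"rx":0,"ry":0,"rz":0,"grip":-1},{"dx":45,"dy":0,"dz":-115,"rx":0,"ry":0,"rz":0,"grip":-1},{"dx":95,"dy":-2,"dz":-122,"rx":0,"ry":0,"rz":-2,"grip":-1},{"dx":150,"dy":-4,"dz":-122,"rx":0,"ry":0,"rz":-4,"grip":-1},{"dx":205,"dy":-6,"dz":-122,"rx":0,"ry":0,"rz":-6,"grip":-1},{"dx":260,"dy":-8,"dz":-122,"rx":0,"ry":0,"rz":-8,"grip":-1},{"dx":310,"dy":-10,"dz":-122,"rx":0,"ry":0,"rz":-10,"grip":-1}]' >/dev/null; python3 -c "
from h import *
go(jig(-.022,0,.15),97.2)"
```

```text
t 8.68 tcp [0.5625 0.0676 0.15  ] d mm [157.8  24.4   0. ] rot [-0.   -0.   -2.98] F [ 0.7 -1.7 -5.2] w 0.0375
```

```bash
python3 -m creep '[{"dx":45,"dy":7,"dz":0,"rx":0,"ry":0,"rz":-1,"grip":-1},{"dx":90,"dy":14,"dz":0,"rx":0,"ry":0,"rz":-2,"grip":-1},{"dx":130,"dy":20,"dz":0,"rx":0,"ry":0,"rz":-3,"grip":-1},{"dx":150,"dy":23,"dz":0,"rx":0,"ry":0,"rz":-3,"grip":-1},{"dx":157.8,"dy":24.4,"dz":0,"rx":0,"ry":0,"rz":-3,"grip":-1},{"dx":157.8,"dy":24.4,"dz":0,"rx":0,"ry":0,"rz":-3,"grip":-1}]' >/dev/null
python3 - <<'E'
from h import *
go(jig(-.022,0,.15),97.2)
t=optics.snapshot("top");s=optics.snapshot("side")
a=cv2.resize(t[150:270,90:240,::-1],None,fx=3.2,fy=3.2,interpolation=2)
b=cv2.resize(s[180:450,90:330,::-1],None,fx=2.2,fy=2.2,interpolation=2)
c=np.zeros((600,800,3),np.uint8);c[:594,272:]=b;c[:384,:272]=a[:,:272]
cv2.imwrite("pics/p1.png",cv2.convertScaleAbs(c,alpha=1.7));cv2.imwrite("pics/s_full.png",s[:,:,::-1])
E
```

```text
t 9.43 tcp [0.576  0.2238 0.1498] d mm [ 3.1 -0.3 -0.2] rot [-0.03  0.05 -0.13] F [ 0.8 -0.7 -4.6] w 0.0374
```

View pics/p1.png

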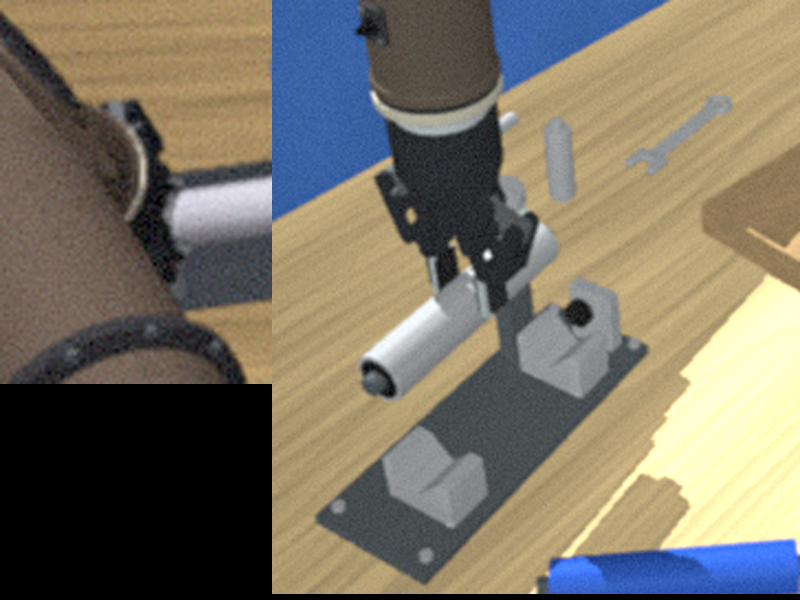

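The side view shows the roller over the Vs with its near end at (372,380) and the stop disc at (578,313). I'll compare the jig frame with what the side view gives for the stop, blocks and roller end.

Run:
```python
from h import *
a=np.radians(YAW);J=np.array([[np.cos(a),-np.sin(a),0],[np.sin(a),np.cos(a),0],[0,0,1]])
tj=lambda X:(J.T@(X-O)*1e3).round(1)
S=lambda x,y:(100+x/2.6-.3,220+y/2.6-.3);C=lambda x,y:(90+(x-272)/2.2-.3,180+y/2.2-.3);T=lambda x,y:(100+x/5-.4,150+y/5-.4)
print("stop side",tj(onplane("side",C(578,313),.0583)),tj(onplane("side",S(338,266),.0583)),"top",tj(onplane("top",T(540,342),.0583)))
print("roller end side",tj(onplane("side",C(372,380),.1653)))
for n,q in(("TL",(28,508)),("TR",(416,309)),("BL",(152,585))):print("plate side",n,tj(onplane("side",S(*q),.01)))
for q in[(58,297),(614,218),(643,428),(80,507)]:print("plate top",tj(onplane("top",T(*q),.01)))
# side block: outer -y top corners, (S crop): left block -y-side top corner near, right block
for q in[(184,465),(225,433),(337,313),(371,292)]:print("block side",q,tj(onplane("side",S(*q),.052)))
```

```text
stop side [105.3  -0.8  58.3] [106.1  -2.3  58.3] top [108.2   1.2  58.3]
roller end side [-116.5    1.5  165.3]
plate side TL [-144.5   62.9   10. ]
plate side TR [139.4 -46.7  10. ]
plate side BL [-148.   -47.1   10. ]
plate top [-141.6   67.8   10. ]
plate top [145.1  67.9  10. ]
plate top [146.3 -41.9  10. ]
plate top [-141.5  -41.2   10. ]
block side (184, 465) [-90.3 -28.3  52. ]
block side (225, 433) [-56.3 -33.   52. ]
block side (337, 313) [ 71.2 -27.3  52. ]
block side (371, 292) [101.5 -35.1  52. ]
```

```bash
python3 -m creep '[{"dx":0,"dy":0,"dz":30,"rx":0,"ry":0,"rz":0,"grip":-1},{"dx":0,"dy":0,"dz":60,"rx":0,"ry":0,"rz":0,"grip":-1},{"dx":0,"dy":0,"dz":80,"rx":0,"ry":0,"rz":0,"grip":-1},{"dx":0,"dy":0,"dz":92,"rx":0,"ry":0,"rz":0,"grip":-1},{"dx":0,"dy":0,"dz":97,"rx":0,"ry":0,"rz":0,"grip":-1},{"dx":0,"dy":0,"dz":99,"rx":0,"ry":0,"rz":0,"grip":-1},{"dx":0,"dy":0,"dz":99,"rx":0,"ry":0,"rz":0,"grip":-1}]';  python3 -m creep '[{"dx":0,"dy":0,"dz":1,"rx":0,"ry":0,"rz":0,"grip":-1},{"dx":0,"dy":0,"dz":2,"rx":0,"ry":0,"rz":0,"grip":-1},{"dx":0,"dy":0,"dz":3,"rx":0,"ry":0,"rz":0,"grip":-1},{"dx":0,"dy":0,"dz":3,"rx":0,"ry":0,"rz":0,"grip":-1}]'
```

```text
t: 10.4
tcp_pos: [0.5763, 0.2249, 0.0517]
tool_rot: [[-0.124, 0.992, 0.001], [0.992, 0.124, 0.0], [0.0, 0.001, -1.0]]
wrist_force: [0.3, -1.2, -5.3]
grip_width: 0.0375
grasp_force: 62.3
t: 10.9
tcp_pos: [0.5758, 0.2247, 0.048]
tool_rot: [[-0.124, 0.992, -0.0], [0.992, 0.124, -0.0], [-0.0, -0.0, -1.0]]
wrist_force: [-0.9, 0.1, -4.7]
grip_width: 0.0375
grasp_force: 62.3
```

```bash
python3 -m creep '[{"dx":0,"dy":0,"dz":1,"rx":0,"ry":0,"rz":0,"grip":-1},{"dx":0,"dy":0,"dz":2,"rx":0,"ry":0,"rz":0,"grip":-1},{"dx":0,"dy":0,"dz":2,"rx":0,"ry":0,"rz":0,"grip":-1}]' | grep -E "pos|for";  python3 -m creep '[{"dx":0,"dy":0,"dz":1,"rx":0,"ry":0,"rz":0,"grip":-1},{"dx":0,"dy":0,"dz":1,"rx":0,"ry":0,"rz":0,"grip":-1}]'| grep -E "pos|for"
```

```text
tcp_pos: [0.5758, 0.2247, 0.046]
wrist_force: [-0.9, -0.2, -4.8]
grasp_force: 62.3
tcp_pos: [0.5758, 0.2247, 0.045]
wrist_force: [0.0, 0.1, -5.3]
grasp_force: 62.3
```

```bash
python3 -m creep '[{"dx":0,"dy":0,"dz":1,"rx":0,"ry":0,"rz":0,"grip":-1},{"dx":0,"dy":0,"dz":1,"rx":0,"ry":0,"rz":0,"grip":-1}]' | grep -E "pos|for";  python3 -m creep '[{"dx":0,"dy":0,"dz":1,"rx":0,"ry":0,"rz":0,"grip":-1},{"dx":0,"dy":0,"dz":1,"rx":0,"ry":0,"rz":0,"grip":-1}]'| grep -E "pos|for"
```

```text
tcp_pos: [0.5759, 0.2247, 0.044]
wrist_force: [-0.5, -0.4, -5.2]
grasp_force: 62.3
tcp_pos: [0.5762, 0.2248, 0.0435]
wrist_force: [-0.1, -0.7, 0.6]
grasp_force: 62.8
```

Contact is at the expected height with almost no side force, so it is well aligned. I'll release it.

```bash
python3 -m creep '[{"dx":0,"dy":0,"dz":0,"rx":0,"ry":0,"rz":0,"grip":0.1},{"dx":0,"dy":0,"dz":0,"rx":0,"ry":0,"rz":0,"grip":0.3},{"dx":0,"dy":0,"dz":0,"rx":0,"ry":0,"rz":0,"grip":0.5},{"dx":0,"dy":0,"dz":0,"rx":0,"ry":0,"rz":0,"grip":0.5},{"dx":0,"dy":0,"dz":0,"rx":0,"ry":0,"rz":0,"grip":0.5},{"dx":0,"dy":0,"dz":0,"rx":0,"ry":0,"rz":0,"grip":0.5}]'; python3 -m creep '[{"dx":0,"dy":0,"dz":-20,"rx":0,"ry":0,"rz":0,"grip":0.5},{"dx":0,"dy":0,"dz":-60,"rx":0,"ry":0,"rz":0,"grip":0},{"dx":0,"dy":0,"dz":-100,"rx":0,"ry":0,"rz":0,"grip":-1},{"dx":50,"dy":0,"dz":-106,"rx":0,"ry":0,"rz":0,"grip":-1},{"dx":100,"dy":0,"dz":-106,"rx":0,"ry":0,"rz":0,"grip":-1},{"dx":140,"dy":0,"dz":-106,"rx":0,"ry":0,"rz":0,"grip":-1},{"dx":140,"dy":0,"dz":-106,"rx":0,"ry":0,"rz":0,"grip":-1}]'
python3 - <<'E'
from h import *
t=optics.snapshot("top");s=optics.snapshot("side")
a=cv2.resize(t[150:260,90:240,::-1],None,fx=3.4,fy=3.4,interpolation=2)
b=cv2.resize(s[200:420,110:250,::-1],None,fx=2.0,fy=2.0,interpolation=2)
c=np.zeros((440,790,3),np.uint8);c[:374,:510]=a;c[:,510:]=b
cv2.imwrite("pics/p2.png",cv2.convertScaleAbs(c,alpha=1.7))
E
```

```text
t: 12.78
tcp_pos: [0.5759, 0.2247, 0.0431]
tool_rot: [[-0.124, 0.992, 0.0], [0.992, 0.124, -0.0], [-0.0, 0.0, -1.0]]
wrist_force: [0.2, 0.4, -0.4]
grip_width: 0.0641
grasp_force: 0.0
t: 13.65
tcp_pos: [0.5565, 0.3686, 0.1507]
tool_rot: [[-0.13, 0.992, -0.0], [0.992, 0.13, 0.004], [0.004, 0.0, -1.0]]
wrist_force: [-0.0, -0.8, 0.6]
grip_width: -0.0002
grasp_force: 0.0
```

View pics/p2.png

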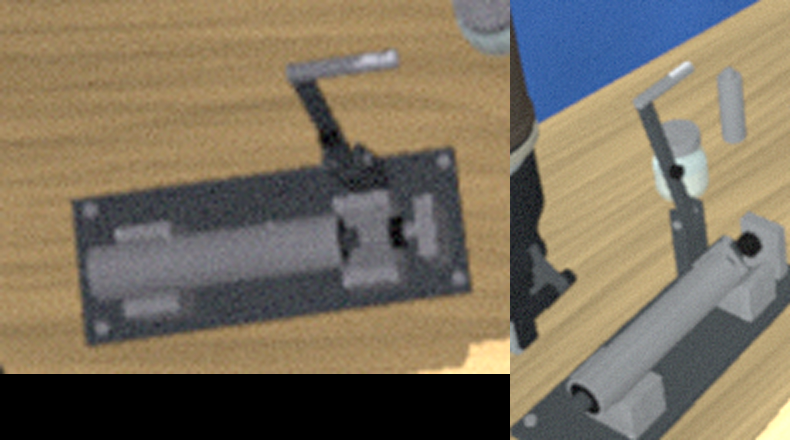

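The roller lies level in the Vs: in the top part its tube runs from (88,270) to (340,240), and the stop face is at about (393,232). Next, its exact position along the jig.

Run:
```python
from h import *
a=np.radians(YAW);J=np.array([[np.cos(a),-np.sin(a),0],[np.sin(a),np.cos(a),0],[0,0,1]])
tj=lambda X:(J.T@(X-O)*1e3).round(1)
C=lambda x,y:(90+x/3.4-.35,150+y/3.4-.35);D=lambda x,y:(110+(x-510)/2-.25,200+y/2-.25)
for n,q,z in(("tube R",(340,240),.065),("tube L",(88,270),.065),("stub R",(358,238),.0583),("stop",(390,233),.0583),("blkR L",(337,240),.052),("blkR R",(397,232),.052),("blkL L",(118,270),.052),("blkL R",(176,265),.052)):print(n,tj(onplane("top",C(*q),z)))
print("L end side",tj(onplane("side",D(584,400),.0583)),"stop side",tj(onplane("side",D(748,244),.0583)))
go(jig(-.155,0,.06),97.2)
```

```text
tube R [65.1  0.8 65. ]
tube L [-117.1    5.1   65. ]
stub R [76.8  1.6 58.3]
stop [100.2   1.9  58.3]
blkR L [60.3  3.4 52. ]
blkR R [104.2   3.   52. ]
blkL L [-100.     4.2   52. ]
blkL R [-57.8   1.9  52. ]
L end side [-115.8   -1.2   58.3] stop side [105.7  -0.3  58.3]
t 13.75 tcp [0.5586 0.3638 0.1501] d mm [-5.  -0.7 90.1] rot [ 0.04 -0.   -0.04] F [ 0.2 -0.8 -0.6] w 0.0002
```

```bash
python3 -m creep '[{"dx":0,"dy":0,"dz":40,"rx":0,"ry":0,"rz":0,"grip":-1},{"dx":0,"dy":0,"dz":70,"rx":0,"ry":0,"rz":0,"grip":-1},{"dx":0,"dy":0,"dz":86,"rx":0,"ry":0,"rz":0,"grip":-1},{"dx":0,"dy":0,"dz":86,"rx":0,"ry":0,"rz":0,"grip":-1},{"dx":-5,"dy":0,"dz":86,"rx":0,"ry":0,"rz":0,"grip":-1},{"dx":-10,"dy":0,"dz":86,"rx":0,"ry":0,"rz":0,"grip":-1},{"dx":-15,"dy":0,"dz":86,"rx":0,"ry":0,"rz":0,"grip":-1},{"dx":-15,"dy":0,"dz":86,"rx":0,"ry":0,"rz":0,"grip":-1}]'; python3 -m creep '[{"dx":-2,"dy":0,"dz":0,"rx":0,"ry":0,"rz":0,"grip":-1},{"dx":-4,"dy":0,"dz":0,"rx":0,"ry":0,"rz":0,"grip":-1},{"dx":-6,"dy":0,"dz":0,"rx":0,"ry":0,"rz":0,"grip":-1},{"dx":-8,"dy":0,"dz":0,"rx":0,"ry":0,"rz":0,"grip":-1},{"dx":-10,"dy":0,"dz":0,"rx":0,"ry":0,"rz":0,"grip":-1},{"dx":-12,"dy":0,"dz":0,"rx":0,"ry":0,"rz":0,"grip":-1},{"dx":-14,"dy":0,"dz":0,"rx":0,"ry":0,"rz":0,"grip":-1}]'; python3 -c "
from h import *
go(jig(-.111,0,.064),97.2)"
```

```text
t: 14.75
tcp_pos: [0.5609, 0.348, 0.0634]
tool_rot: [[-0.123, 0.992, 0.001], [0.992, 0.123, -0.0], [-0.0, 0.001, -1.0]]
wrist_force: [1.2, -0.3, 0.2]
grip_width: 0.0
grasp_force: 0.0
t: 15.62
tcp_pos: [0.5622, 0.3347, 0.0631]
tool_rot: [[-0.124, 0.992, 0.0], [0.992, 0.124, -0.0], [-0.0, 0.0, -1.0]]
wrist_force: [-0.6, -0.3, -0.2]
grip_width: -0.0002
grasp_force: 0.0
t 15.62 tcp [0.5622 0.3347 0.0631] d mm [-19.7  -0.5  -0.9] rot [ 0.    0.   -0.09] F [-0.6 -0.3 -0.2] w -0.0002
```

```bash
python3 -m creep '[{"dx":-2,"dy":0,"dz":0,"rx":0,"ry":0,"rz":0,"grip":-1},{"dx":-4,"dy":0,"dz":0,"rx":0,"ry":0,"rz":0,"grip":-1},{"dx":-6,"dy":0,"dz":0,"rx":0,"ry":0,"rz":0,"grip":-1}]'|grep -E "pos|wrist"; python3 -m creep '[{"dx":-1.5,"dy":0,"dz":0,"rx":0,"ry":0,"rz":0,"grip":-1},{"dx":-3,"dy":0,"dz":0,"rx":0,"ry":0,"rz":0,"grip":-1},{"dx":-4.5,"dy":0,"dz":0,"rx":0,"ry":0,"rz":0,"grip":-1},{"dx":-6,"dy":0,"dz":0,"rx":0,"ry":0,"rz":0,"grip":-1}]'|grep -E "pos|wrist"
```

```text
tcp_pos: [0.5629, 0.3294, 0.0633]
wrist_force: [-0.4, 3.5, 0.6]
tcp_pos: [0.5635, 0.3248, 0.0636]
wrist_force: [-1.3, 5.2, 0.8]
```

```bash
for i in 1 ; do python3 -m creep '[{"dx":-1,"dy":0,"dz":0,"rx":0,"ry":0,"rz":0,"grip":-1},{"dx":-2,"dy":0,"dz":0,"rx":0,"ry":0,"rz":0,"grip":-1},{"dx":-3,"dy":0,"dz":0,"rx":0,"ry":0,"rz":0,"grip":-1}]'|grep -E "pos|wrist"; done;  python3 -m creep '[{"dx":-1,"dy":0,"dz":0,"rx":0,"ry":0,"rz":0,"grip":-1},{"dx":-2,"dy":0,"dz":0,"rx":0,"ry":0,"rz":0,"grip":-1}]'|grep -E "pos|wrist"
```

```text
tcp_pos: [0.5638, 0.3219, 0.0636]
wrist_force: [-0.3, 5.1, 1.0]
tcp_pos: [0.564, 0.3199, 0.0636]
wrist_force: [-0.7, 4.6, 0.7]
```

```bash
python3 -m creep '[{"dx":-1,"dy":0,"dz":0,"rx":0,"ry":0,"rz":0,"grip":-1},{"dx":-2,"dy":0,"dz":0,"rx":0,"ry":0,"rz":0,"grip":-1}]'|grep -E "pos|wrist"; python3 -m creep '[{"dx":-1,"dy":0,"dz":0,"rx":0,"ry":0,"rz":0,"grip":-1}]'|grep -E "pos|wrist"; python3 -m creep '[{"dx":-1,"dy":0,"dz":0,"rx":0,"ry":0,"rz":0,"grip":-1}]'|grep -E "pos|wrist"
```

```text
tcp_pos: [0.5643, 0.3179, 0.0636]
wrist_force: [-0.7, 5.6, 0.7]
tcp_pos: [0.5644, 0.3169, 0.0636]
wrist_force: [-0.6, 5.7, 1.2]
tcp_pos: [0.5646, 0.3159, 0.0636]
wrist_force: [-0.6, 5.7, 0.3]
```

```bash
python3 -m creep '[{"dx":-1,"dy":0,"dz":0,"rx":0,"ry":0,"rz":0,"grip":-1}]'|grep -E "pos|wrist"; python3 -m creep '[{"dx":-1,"dy":0,"dz":0,"rx":0,"ry":0,"rz":0,"grip":-1}]'|grep -E "pos|wrist"; python3 -m creep '[{"dx":-0.5,"dy":0,"dz":0,"rx":0,"ry":0,"rz":0,"grip":-1}]'|grep -E "pos|wrist"
```

```text
tcp_pos: [0.5646, 0.3149, 0.0636]
wrist_force: [-1.3, 5.2, -0.2]
tcp_pos: [0.5648, 0.3139, 0.0636]
wrist_force: [0.1, 5.4, 1.5]
tcp_pos: [0.5649, 0.3134, 0.0636]
wrist_force: [-0.2, 5.4, 1.3]
```

```bash
python3 -m creep '[{"dx":-1,"dy":0,"dz":0,"rx":0,"ry":0,"rz":0,"grip":-1}]'|grep -E "pos|wrist"; python3 -m creep '[{"dx":-0.7,"dy":0,"dz":0,"rx":0,"ry":0,"rz":0,"grip":-1}]'|grep -E "pos|wrist"; python3 -m creep '[{"dx":-0.7,"dy":0,"dz":0,"rx":0,"ry":0,"rz":0,"grip":-1}]'|grep -E "pos|wrist"
```

```text
tcp_pos: [0.565, 0.3125, 0.0636]
wrist_force: [-0.1, 5.6, 0.5]
tcp_pos: [0.565, 0.3118, 0.0636]
wrist_force: [-2.1, 5.4, 0.7]
tcp_pos: [0.5652, 0.3111, 0.0636]
wrist_force: [-0.7, 5.9, -0.1]
```

```bash
python3 -m creep '[{"dx":-1,"dy":0,"dz":0,"rx":0,"ry":0,"rz":0,"grip":-1}]'|grep -E "pos|wrist"; python3 -m creep '[{"dx":-0.7,"dy":0,"dz":0,"rx":0,"ry":0,"rz":0,"grip":-1}]'|grep -E "pos|wrist"; python3 -m creep '[{"dx":-0.7,"dy":0,"dz":0,"rx":0,"ry":0,"rz":0,"grip":-1}]'|grep -E "pos|wrist"; python3 -m creep '[{"dx":-0.7,"dy":0,"dz":0,"rx":0,"ry":0,"rz":0,"grip":-1}]'|grep -E "pos|wrist"
```

```text
tcp_pos: [0.5653, 0.3101, 0.0636]
wrist_force: [-0.7, 6.0, 0.5]
tcp_pos: [0.5653, 0.3094, 0.0635]
wrist_force: [-0.6, 6.8, 1.4]
tcp_pos: [0.5654, 0.3087, 0.0635]
wrist_force: [-1.1, 5.5, -0.1]
tcp_pos: [0.5655, 0.308, 0.0636]
wrist_force: [-0.5, 5.7, -0.2]
```

```bash
python3 -m creep '[{"dx":-0.7,"dy":0,"dz":0,"rx":0,"ry":0,"rz":0,"grip":-1}]'|grep -E "pos|wrist"; python3 -m creep '[{"dx":-0.7,"dy":0,"dz":0,"rx":0,"ry":0,"rz":0,"grip":-1}]'|grep -E "pos|wrist"; python3 -m creep '[{"dx":-0.7,"dy":0,"dz":0,"rx":0,"ry":0,"rz":0,"grip":-1}]'|grep -E "pos|wrist"
python3 - <<'E'
from h import *
t=optics.snapshot("top");s=optics.snapshot("side")
a=cv2.resize(t[190:230,170:230,::-1],None,fx=6.6,fy=6.6,interpolation=2)
b=cv2.resize(s[290:420,120:250,::-1],None,fx=3,fy=3,interpolation=2)
c=np.zeros((400,790,3),np.uint8);c[:264,:396]=a;c[:390,400:]=b
cv2.imwrite("pics/p3.png",cv2.convertScaleAbs(c,alpha=1.7))
E
```

```text
tcp_pos: [0.5656, 0.3073, 0.0636]
wrist_force: [-0.2, 6.3, 0.0]
tcp_pos: [0.5657, 0.3066, 0.0636]
wrist_force: [-1.2, 5.8, 1.2]
tcp_pos: [0.5658, 0.3059, 0.0636]
wrist_force: [-1.6, 5.1, 0.0]
```

View pics/p3.png

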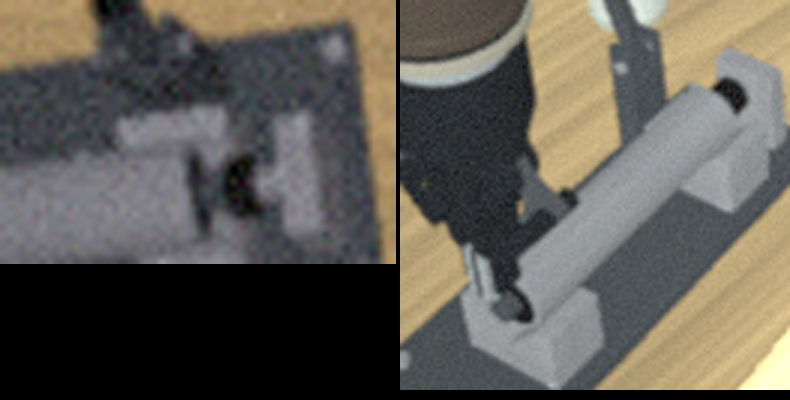

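The stub is close to the black stop disc, at about (225,185) in the top part. In the side part the fingers bear on the tube's end face just above the stub. I'll continue in small steps.

```bash
python3 -m creep '[{"dx":-0.7,"dy":0,"dz":0,"rx":0,"ry":0,"rz":0,"grip":-1}]'|grep -E "pos|wrist"; python3 -m creep '[{"dx":-0.7,"dy":0,"dz":0,"rx":0,"ry":0,"rz":0,"grip":-1}]'|grep -E "pos|wrist"; python3 -m creep '[{"dx":-0.7,"dy":0,"dz":0,"rx":0,"ry":0,"rz":0,"grip":-1}]'|grep -E "pos|wrist"
```

```text
tcp_pos: [0.5658, 0.3053, 0.0636]
wrist_force: [-1.0, 5.9, 0.8]
tcp_pos: [0.566, 0.3046, 0.0636]
wrist_force: [-0.7, 5.9, 1.1]
tcp_pos: [0.5661, 0.3039, 0.0636]
wrist_force: [-1.0, 5.7, 0.5]
```

```bash
python3 -m creep '[{"dx":-0.5,"dy":0,"dz":0,"rx":0,"ry":0,"rz":0,"grip":-1}]'|grep -E "pos|wrist"; python3 -m creep '[{"dx":-0.5,"dy":0,"dz":0,"rx":0,"ry":0,"rz":0,"grip":-1}]'|grep -E "pos|wrist"
```

```text
tcp_pos: [0.5661, 0.3036, 0.0637]
wrist_force: [-1.0, 6.1, 0.7]
tcp_pos: [0.5661, 0.3034, 0.0637]
wrist_force: [-1.7, 7.4, 1.4]
```

```bash
python3 -m creep '[{"dx":-0.5,"dy":0,"dz":0,"rx":0,"ry":0,"rz":0,"grip":-1},{"dx":-0.5,"dy":0,"dz":0,"rx":0,"ry":0,"rz":0,"grip":-1}]'|grep -E "pos|wrist"; python3 -m creep '[{"dx":-0.5,"dy":0,"dz":0,"rx":0,"ry":0,"rz":0,"grip":-1},{"dx":-0.5,"dy":0,"dz":0,"rx":0,"ry":0,"rz":0,"grip":-1}]'|grep -E "pos|wrist"
```

```text
tcp_pos: [0.5661, 0.3032, 0.0638]
wrist_force: [-1.5, 6.9, 0.8]
tcp_pos: [0.5662, 0.303, 0.0639]
wrist_force: [-0.7, 7.7, 2.3]
```

```bash
python3 -m creep '[{"dx":-0.5,"dy":0,"dz":0,"rx":0,"ry":0,"rz":0,"grip":-1},{"dx":-1,"dy":0,"dz":0,"rx":0,"ry":0,"rz":0,"grip":-1}]'|grep -E "pos|wrist"; python3 -c "
from h import *
for i in range(6):
    optics.snapshot('top');s=state();print(np.round(s['tcp_pos'],4),np.round(s['wrist_force'],1),np.round(s['wrist_torque'],2))"
```

```text
tcp_pos: [0.5662, 0.3026, 0.064]
wrist_force: [-1.5, 9.2, 1.7]
[0.5663 0.3026 0.064 ] [-1.7  9.4  1.9] [ 1.95  0.28 -0.04]
[0.5663 0.3027 0.064 ] [-1.3  8.6  2. ] [1.91 0.31 0.01]
[0.5663 0.3026 0.064 ] [-1.5  8.2  0.9] [1.96 0.23 0.01]
[0.5663 0.3026 0.0641] [-1.6  9.   2. ] [ 1.96  0.33 -0.01]
[0.5662 0.3026 0.064 ] [-1.7  9.2  1.5] [ 1.98  0.31 -0.03]
[0.5663 0.3027 0.064 ] [-0.8  9.8  2.3] [1.98 0.28 0.02]
```

```bash
python3 -m creep '[{"dx":-0.5,"dy":0,"dz":0,"rx":0,"ry":0,"rz":0,"grip":-1},{"dx":-1,"dy":0,"dz":0,"rx":0,"ry":0,"rz":0,"grip":-1},{"dx":-1,"dy":0,"dz":0,"rx":0,"ry":0,"rz":0,"grip":-1}]'|grep -E "pos|wrist"; python3 -m creep '[{"dx":-0.5,"dy":0,"dz":0,"rx":0,"ry":0,"rz":0,"grip":-1},{"dx":-1,"dy":0,"dz":0,"rx":0,"ry":0,"rz":0,"grip":-1},{"dx":-1,"dy":0,"dz":0,"rx":0,"ry":0,"rz":0,"grip":-1}]'|grep -E "pos|wrist"
```

```text
tcp_pos: [0.5669, 0.3007, 0.0648]
wrist_force: [-2.7, 4.5, 8.3]
tcp_pos: [0.5672, 0.2998, 0.0648]
wrist_force: [-1.8, 5.9, 9.7]
```

Run:
```python
from h import *
s=state();print(np.round(s["tcp_pos"],4),np.round(s["wrist_force"],1))
g=[cv2.cvtColor(optics.snapshot("top"),cv2.COLOR_RGB2GRAY).astype(np.float32) for i in range(6)]
im=np.mean(g,0);np.save("top_now.npy",im)
t0=cv2.cvtColor(cv2.imread("pics/top0.png"),cv2.COLOR_BGR2GRAY).astype(np.float32)
for z,yo in((.0583,.0015),(.075,.0015)):
  for x in np.arange(60,132,2.5):
    v=[proj("top",jig(x/1e3,yo+y,z)) for y in np.linspace(-.005,.005,9)]
    m=np.array(v,np.float32).reshape(-1,1,2)
    print(x,z,*[int(cv2.remap(i,m[...,0],m[...,1],1).mean()) for i in(im,t0)],end=" | ")
  print()
```

```text
[0.5672 0.2998 0.0648] [-1.8  5.9  9.7]
60.0 0.0583 76 38 | 62.5 0.0583 75 39 | 65.0 0.0583 76 46 | 67.5 0.0583 76 60 | 70.0 0.0583 76 65 | 72.5 0.0583 75 66 | 75.0 0.0583 76 64 | 77.5 0.0583 76 63 | 80.0 0.0583 76 64 | 82.5 0.0583 76 65 | 85.0 0.0583 73 63 | 87.5 0.0583 55 64 | 90.0 0.0583 33 67 | 92.5 0.0583 33 64 | 95.0 0.0583 38 65 | 97.5 0.0583 35 55 | 100.0 0.0583 23 28 | 102.5 0.0583 13 11 | 105.0 0.0583 10 12 | 107.5 0.0583 16 22 | 110.0 0.0583 41 45 | 112.5 0.0583 66 64 | 115.0 0.0583 71 67 | 117.5 0.0583 72 68 | 120.0 0.0583 77 72 | 122.5 0.0583 78 73 | 125.0 0.0583 78 73 | 127.5 0.0583 78 73 | 130.0 0.0583 77 73 | 
60.0 0.075 75 35 | 62.5 0.075 76 37 | 65.0 0.075 75 39 | 67.5 0.075 75 45 | 70.0 0.075 75 57 | 72.5 0.075 75 64 | 75.0 0.075 75 66 | 77.5 0.075 75 65 | 80.0 0.075 76 64 | 82.5 0.075 76 63 | 85.0 0.075 76 66 | 87.5 0.075 75 65 | 90.0 0.075 59 64 | 92.5 0.075 34 66 | 95.0 0.075 32 65 | 97.5 0.075 38 66 | 100.0 0.075 39 60 | 102.5 0.075 26 34 | 105.0 0.075 14 12 | 107.5 0.075 10 11 | 110.0 0.075 12 15 | 112.5 0.075 34 38 | 115.0 0.075 62 60 | 117.5 0.075 68 64 | 120.0 0.075 70 66 | 122.5 0.075 78 72 | 125.0 0.075 78 73 | 127.5 0.075 77 73 | 130.0 0.075 77 72 |
```

Run:
```python
from h import *
c=lambda X:((proj("side",X)-[120,290])*3+[400,0]).round()
T=np.array([.5658,.3059,0]);ux=jig(1,0,0)-O;uy=jig(0,1,0)-O
for z in(.053,.06,.07):
  print(z,[c(T+ux*a+uy*b+[0,0,z]) for a,b in((-.011,.012),(-.011,0),(-.011,-.012),(.011,-.012))])
print("stub",c(jig(-.097,0,.0583)),c(jig(-.087,0,.0583)),"tubetop",c(jig(-.087,0,.0783)))
```

```text
0.053 [array([467., 322.]), array([483., 331.]), array([500., 339.]), array([528., 313.])]
0.06 [array([465., 313.]), array([482., 322.]), array([498., 331.]), array([526., 304.])]
0.07 [array([463., 301.]), array([479., 310.]), array([496., 318.]), array([524., 292.])]
stub [503. 306.] [515. 294.] tubetop [511. 269.]
```

The tip lies about 13 mm above the reported TCP height, so the fingers slipped onto the tube's top. I'll retreat and push on the stub end, lower down.

```bash
python3 -m creep '[{"dx":0,"dy":0,"dz":-10,"rx":0,"ry":0,"rz":0,"grip":-1},{"dx":0,"dy":0,"dz":-15,"rx":0,"ry":0,"rz":0,"grip":-1},{"dx":14,"dy":0,"dz":-15,"rx":0,"ry":0,"rz":0,"grip":-1},{"dx":28,"dy":0,"dz":-15,"rx":0,"ry":0,"rz":0,"grip":-1},{"dx":28,"dy":0,"dz":0,"rx":0,"ry":0,"rz":0,"grip":-1},{"dx":28,"dy":0,"dz":15,"rx":0,"ry":0,"rz":0,"grip":-1},{"dx":28,"dy":0,"dz":21,"rx":0,"ry":0,"rz":0,"grip":-1},{"dx":28,"dy":0,"dz":21,"rx":0,"ry":0,"rz":0,"grip":-1}]'
python3 - <<'E'
from h import *
go(jig(-.111,0,.042),97.2)
im=np.mean([cv2.cvtColor(optics.snapshot("top"),cv2.COLOR_RGB2GRAY).astype(np.float32) for i in range(6)],0);o=np.load("top_now.npy")
for x in np.arange(85,116,1.5):
    m=np.array([proj("top",jig(x/1e3,.0015+y,.0583)) for y in np.linspace(-.005,.005,9)],np.float32).reshape(-1,1,2)
    print(x,*[int(cv2.remap(i,m[...,0],m[...,1],1).mean()) for i in(im,o)],end=" | ")
E
```

```text
t: 23.08
tcp_pos: [0.5631, 0.3239, 0.0411]
tool_rot: [[-0.123, 0.992, -0.001], [0.992, 0.123, -0.001], [-0.001, -0.001, -1.0]]
wrist_force: [0.6, -0.8, 0.3]
grip_width: 0.0002
grasp_force: 0.0
t 23.07 tcp [0.5631 0.3239 0.0411] d mm [-8.8 -0.1 -0.9] rot [-0.08  0.06 -0.12] F [ 0.6 -0.8  0.3] w 0.0002
85.0 73 73 | 86.5 66 65 | 88.0 50 50 | 89.5 35 35 | 91.0 32 32 | 92.5 33 33 | 94.0 36 36 | 95.5 36 38 | 97.0 35 37 | 98.5 30 31 | 100.0 23 23 | 101.5 16 16 | 103.0 12 12 | 104.5 11 10 | 106.0 12 10 | 107.5 18 16 | 109.0 30 29 | 110.5 48 47 | 112.0 65 63 | 113.5 70 69 | 115.0 71 71 |
```

```bash
python3 -m creep '[{"dx":-2,"dy":0,"dz":0,"rx":0,"ry":0,"rz":0,"grip":-1},{"dx":-4,"dy":0,"dz":0,"rx":0,"ry":0,"rz":0,"grip":-1},{"dx":-5,"dy":0,"dz":0,"rx":0,"ry":0,"rz":0,"grip":-1},{"dx":-5,"dy":0,"dz":0,"rx":0,"ry":0,"rz":0,"grip":-1}]'|grep -E "pos|wrist"; for k in 1; do python3 -m creep '[{"dx":-1,"dy":0,"dz":0,"rx":0,"ry":0,"rz":0,"grip":-1},{"dx":-1,"dy":0,"dz":0,"rx":0,"ry":0,"rz":0,"grip":-1}]'|grep -E "pos|wrist"; done; python3 -m creep '[{"dx":-1,"dy":0,"dz":0,"rx":0,"ry":0,"rz":0,"grip":-1},{"dx":-1,"dy":0,"dz":0,"rx":0,"ry":0,"rz":0,"grip":-1}]'|grep -E "pos|wrist"
```

```text
tcp_pos: [0.5641, 0.3196, 0.0421]
wrist_force: [0.8, 0.4, -0.2]
tcp_pos: [0.5642, 0.3187, 0.0421]
wrist_force: [-1.4, -0.1, 0.3]
tcp_pos: [0.5643, 0.3177, 0.0421]
wrist_force: [-0.4, -0.4, 0.7]
```

Still no contact at x ≈ −113.5; I'll continue in small steps.

```bash
python3 -m creep '[{"dx":-1,"dy":0,"dz":0,"rx":0,"ry":0,"rz":0,"grip":-1},{"dx":-1,"dy":0,"dz":0,"rx":0,"ry":0,"rz":0,"grip":-1}]'|grep -E "pos|wrist"; python3 -m creep '[{"dx":-1,"dy":0,"dz":0,"rx":0,"ry":0,"rz":0,"grip":-1},{"dx":-1,"dy":0,"dz":0,"rx":0,"ry":0,"rz":0,"grip":-1}]'|grep -E "pos|wrist"; python3 -m creep '[{"dx":-0.7,"dy":0,"dz":0,"rx":0,"ry":0,"rz":0,"grip":-1},{"dx":-0.7,"dy":0,"dz":0,"rx":0,"ry":0,"rz":0,"grip":-1}]'|grep -E "pos|wrist"
```

```text
tcp_pos: [0.5644, 0.3167, 0.0421]
wrist_force: [0.3, 0.7, 0.7]
tcp_pos: [0.5645, 0.3158, 0.0421]
wrist_force: [-0.9, 0.3, 0.3]
tcp_pos: [0.5645, 0.3158, 0.0421]
wrist_force: [0.3, 2.2, -0.6]
```

```bash
python3 -m creep '[{"dx":-0.5,"dy":0,"dz":0,"rx":0,"ry":0,"rz":0,"grip":-1},{"dx":-0.5,"dy":0,"dz":0,"rx":0,"ry":0,"rz":0,"grip":-1}]'|grep -E "pos|wrist"; python3 -m creep '[{"dx":-0.5,"dy":0,"dz":0,"rx":0,"ry":0,"rz":0,"grip":-1},{"dx":-0.5,"dy":0,"dz":0,"rx":0,"ry":0,"rz":0,"grip":-1}]'|grep -E "pos|wrist"
```

```text
tcp_pos: [0.5645, 0.3158, 0.0422]
wrist_force: [-0.2, 5.6, -1.5]
tcp_pos: [0.5644, 0.3157, 0.0423]
wrist_force: [0.4, 5.6, -2.7]
```

```bash
python3 -m creep '[{"dx":-0.5,"dy":0,"dz":0,"rx":0,"ry":0,"rz":0,"grip":-1},{"dx":-0.5,"dy":0,"dz":0,"rx":0,"ry":0,"rz":0,"grip":-1}]'|grep -E "pos|wrist"; python3 -m creep '[{"dx":-0.5,"dy":0,"dz":0,"rx":0,"ry":0,"rz":0,"grip":-1},{"dx":-0.5,"dy":0,"dz":0,"rx":0,"ry":0,"rz":0,"grip":-1}]'|grep -E "pos|wrist";python3 -m creep '[{"dx":-0.5,"dy":0,"dz":0,"rx":0,"ry":0,"rz":0,"grip":-1},{"dx":-0.5,"dy":0,"dz":0,"rx":0,"ry":0,"rz":0,"grip":-1}]'|grep -E "pos|wrist"
```

```text
tcp_pos: [0.5644, 0.3155, 0.0423]
wrist_force: [-0.1, 7.6, -2.5]
tcp_pos: [0.5644, 0.3154, 0.0424]
wrist_force: [-0.5, 7.6, -2.5]
tcp_pos: [0.5644, 0.3153, 0.0425]
wrist_force: [-1.4, 8.9, -2.9]
```

```bash
python3 -m creep '[{"dx":-0.5,"dy":0,"dz":0,"rx":0,"ry":0,"rz":0,"grip":-1},{"dx":-1,"dy":0,"dz":0,"rx":0,"ry":0,"rz":0,"grip":-1},{"dx":-1,"dy":0,"dz":0,"rx":0,"ry":0,"rz":0,"grip":-1}]'|grep -E "pos|wrist"; python3 -m creep '[{"dx":-0.5,"dy":0,"dz":0,"rx":0,"ry":0,"rz":0,"grip":-1},{"dx":-1,"dy":0,"dz":0,"rx":0,"ry":0,"rz":0,"grip":-1},{"dx":-1,"dy":0,"dz":0,"rx":0,"ry":0,"rz":0,"grip":-1}]'|grep -E "pos|wrist"
```

```text
tcp_pos: [0.5644, 0.315, 0.0426]
wrist_force: [-0.2, 10.1, -2.2]
tcp_pos: [0.5644, 0.3148, 0.0427]
wrist_force: [-0.3, 12.4, -2.2]
```

```bash
python3 -m creep '[{"dx":-0.5,"dy":0,"dz":0,"rx":0,"ry":0,"rz":0,"grip":-1},{"dx":-1,"dy":0,"dz":0,"rx":0,"ry":0,"rz":0,"grip":-1},{"dx":-1.3,"dy":0,"dz":0,"rx":0,"ry":0,"rz":0,"grip":-1},{"dx":-1.3,"dy":0,"dz":0,"rx":0,"ry":0,"rz":0,"grip":-1}]'|grep -E "pos|wrist"; python3 -m creep '[{"dx":0,"dy":0,"dz":0,"rx":0,"ry":0,"rz":0,"grip":-1},{"dx":0,"dy":0,"dz":0,"rx":0,"ry":0,"rz":0,"grip":-1},{"dx":0,"dy":0,"dz":0,"rx":0,"ry":0,"rz":0,"grip":-1},{"dx":0,"dy":0,"dz":0,"rx":0,"ry":0,"rz":0,"grip":-1},{"dx":0,"dy":0,"dz":0,"rx":0,"ry":0,"rz":0,"grip":-1},{"dx":0,"dy":0,"dz":0,"rx":0,"ry":0,"rz":0,"grip":-1},{"dx":0,"dy":0,"dz":0,"rx":0,"ry":0,"rz":0,"grip":-1},{"dx":0,"dy":0,"dz":0,"rx":0,"ry":0,"rz":0,"grip":-1}]'|grep -E "pos|wrist"
python3 - <<'E'
from h import *
im=np.mean([cv2.cvtColor(optics.snapshot("top"),cv2.COLOR_RGB2GRAY).astype(np.float32) for i in range(6)],0);o=np.load("top_now.npy")
for x in np.arange(85,116,1.5):
    m=np.array([proj("top",jig(x/1e3,.0015+y,.0583)) for y in np.linspace(-.005,.005,9)],np.float32).reshape(-1,1,2)
    print(x,*[int(cv2.remap(i,m[...,0],m[...,1],1).mean()) for i in(im,o)],end=" | ")
E
```

```text
tcp_pos: [0.5644, 0.3145, 0.0429]
wrist_force: [-1.1, 13.0, -2.5]
tcp_pos: [0.5644, 0.3145, 0.0429]
wrist_force: [-2.2, 13.7, -2.7]
85.0 77 73 | 86.5 74 65 | 88.0 63 50 | 89.5 46 35 | 91.0 35 32 | 92.5 31 33 | 94.0 34 36 | 95.5 37 38 | 97.0 39 37 | 98.5 35 31 | 100.0 30 23 | 101.5 21 16 | 103.0 16 12 | 104.5 12 10 | 106.0 10 10 | 107.5 13 16 | 109.0 20 29 | 110.5 34 47 | 112.0 50 63 | 113.5 61 69 | 115.0 68 71 |
```

About 10 N was held against the stop for over a second: the disc moved about 1.2 mm. Now back off, go up, and move behind the clamp bar.

```bash
python3 -m creep '[{"dx":5,"dy":0,"dz":0,"rx":0,"ry":0,"rz":0,"grip":-1},{"dx":12,"dy":0,"dz":0,"rx":0,"ry":0,"rz":0,"grip":-1},{"dx":20,"dy":0,"dz":-20,"rx":0,"ry":0,"rz":0,"grip":-1},{"dx":20,"dy":0,"dz":-75,"rx":0,"ry":0,"rz":0,"grip":-1},{"dx":20,"dy":0,"dz":-135,"rx":0,"ry":0,"rz":0,"grip":-1},{"dx":20,"dy":0,"dz":-195,"rx":0,"ry":0,"rz":0,"grip":-1},{"dx":20,"dy":0,"dz":-240,"rx":0,"ry":0,"rz":0,"grip":-1},{"dx":20,"dy":0,"dz":-240,"rx":0,"ry":0,"rz":0,"grip":-1}]' | grep -E "t:|pos|wrist"
python3 - <<'E'
from h import *
im=np.mean([cv2.cvtColor(optics.snapshot("top"),cv2.COLOR_RGB2GRAY).astype(np.float32) for i in range(4)],0);o=np.load("top_now.npy")
for x in np.arange(85,116,3):
    m=np.array([proj("top",jig(x/1e3,.0015+y,.0583)) for y in np.linspace(-.005,.005,9)],np.float32).reshape(-1,1,2)
    print(x,*[int(cv2.remap(i,m[...,0],m[...,1],1).mean()) for i in(im,o)],end=" | ")
go(jig(.118,.123,.283),97.2)
E
```

```text
t: 29.92
tcp_pos: [0.5644, 0.3299, 0.2865]
tool_rot: [[-0.123, 0.992, 0.006], [0.992, 0.123, 0.003], [0.002, 0.006, -1.0]]
wrist_force: [-0.1, -0.3, -0.8]
85 70 73 | 88 46 50 | 91 30 32 | 94 37 36 | 97 35 37 | 100 20 23 | 103 10 12 | 106 8 10 | 109 30 29 | 112 61 63 | 115 67 71 | t 30.12 tcp [0.5625 0.3283 0.2804] d mm [-242.   123.5   -2.4] rot [-0.13  0.1  -0.12] F [-0.2 -0.6 -0.2] w -0.0001
```

```bash
python3 -m creep '[{"dx":-45,"dy":25,"dz":0,"rx":0,"ry":0,"rz":0,"grip":-1},{"dx":-95,"dy":50,"dz":0,"rx":0,"ry":0,"rz":0,"grip":-1},{"dx":-145,"dy":75,"dz":0,"rx":0,"ry":0,"rz":0,"grip":-1},{"dx":-195,"dy":100,"dz":0,"rx":0,"ry":0,"rz":0,"grip":-1},{"dx":-230,"dy":118,"dz":0,"rx":0,"ry":0,"rz":0,"grip":-1},{"dx":-242,"dy":124,"dz":0,"rx":0,"ry":0,"rz":0,"grip":-1},{"dx":-242,"dy":124,"dz":0,"rx":0,"ry":0,"rz":0,"grip":-1},{"dx":-242,"dy":124,"dz":0,"rx":0,"ry":0,"rz":0,"grip":-1}]' | grep -E "t:|pos|wrist"; python3 -m creep '[{"dx":0,"dy":0,"dz":30,"rx":0,"ry":0,"rz":0,"grip":-1},{"dx":0,"dy":0,"dz":60,"rx":0,"ry":0,"rz":0,"grip":-1},{"dx":0,"dy":0,"dz":85,"rx":0,"ry":0,"rz":0,"grip":-1},{"dx":0,"dy":0,"dz":97,"rx":0,"ry":0,"rz":0,"grip":-1},{"dx":0,"dy":0,"dz":97,"rx":0,"ry":0,"rz":0,"grip":-1}]' | grep -E "t:|pos|wrist";python3 -c "
from h import *
go(jig(.118,.11,.184),97.2)"
```

```text
t: 31.12
tcp_pos: [0.7148, 0.1068, 0.2818]
tool_rot: [[-0.126, 0.992, -0.001], [0.992, 0.126, 0.001], [0.001, -0.001, -1.0]]
wrist_force: [-0.6, 0.9, -0.2]
t: 31.75
tcp_pos: [0.7152, 0.1054, 0.1848]
tool_rot: [[-0.125, 0.992, -0.001], [0.992, 0.125, 0.0], [0.0, -0.001, -1.0]]
wrist_force: [0.5, 0.3, -0.2]
t 31.75 tcp [0.7152 0.1054 0.1848] d mm [ -2.  -13.6   0.8] rot [-0.06 -0.01 -0.  ] F [ 0.5  0.3 -0.2] w 0.0002
```

```bash
python3 -m creep '[{"dx":-2,"dy":-5,"dz":0,"rx":0,"ry":0,"rz":0,"grip":-1},{"dx":-2,"dy":-10,"dz":0,"rx":0,"ry":0,"rz":0,"grip":-1},{"dx":-2,"dy":-15,"dz":0,"rx":0,"ry":0,"rz":0,"grip":-1}]' | grep -E "pos|wrist"; python3 -m creep '[{"dx":0,"dy":-4,"dz":0,"rx":0,"ry":0,"rz":0,"grip":-1},{"dx":0,"dy":-8,"dz":0,"rx":0,"ry":0,"rz":0,"grip":-1}]' | grep -E "pos|wrist"; python3 -m creep '[{"dx":0,"dy":-4,"dz":0,"rx":0,"ry":0,"rz":0,"grip":-1},{"dx":0,"dy":-8,"dz":0,"rx":0,"ry":0,"rz":0,"grip":-1}]' | grep -E "pos|wrist"; python3 -m creep '[{"dx":0,"dy":-5,"dz":-2,"rx":0,"ry":0,"rz":0,"grip":-1},{"dx":0,"dy":-10,"dz":-3,"rx":0,"ry":0,"rz":0,"grip":-1}]' | grep -E "pos|wrist"
```

```text
tcp_pos: [0.7011, 0.1006, 0.1859]
wrist_force: [0.7, 0.0, -0.3]
tcp_pos: [0.6948, 0.0998, 0.1866]
wrist_force: [6.4, -1.2, 7.4]
tcp_pos: [0.6861, 0.0987, 0.186]
wrist_force: [3.8, 0.1, 4.1]
tcp_pos: [0.6749, 0.0974, 0.188]
wrist_force: [2.9, 1.3, 2.5]
```

```bash
python3 -m creep '[{"dx":0,"dy":-9,"dz":-1,"rx":0,"ry":0,"rz":0,"grip":-1},{"dx":0,"dy":-18,"dz":-1,"rx":0,"ry":0,"rz":0,"grip":-1},{"dx":0,"dy":-27,"dz":-1,"rx":0,"ry":0,"rz":0,"grip":-1},{"dx":0,"dy":-36,"dz":0,"rx":0,"ry":0,"rz":0,"grip":-1},{"dx":0,"dy":-45,"dz":2,"rx":0,"ry":0,"rz":0,"grip":-1},{"dx":0,"dy":-54,"dz":4,"rx":0,"ry":0,"rz":0,"grip":-1},{"dx":0,"dy":-63,"dz":7,"rx":0,"ry":0,"rz":0,"grip":-1}]' | grep -E "pos|wrist"; python3 -c "
from h import *
go(jig(.118,-.013,.1625),97.2);go(jig(.118,-.038,.135),97.2)"
```

```text
tcp_pos: [0.6122, 0.0894, 0.1808]
wrist_force: [2.2, 1.3, 0.2]
t 33.75 tcp [0.6122 0.0894 0.1808] d mm [  0.9 -32.4  18.3] rot [-0.02  0.   -0.09] F [2.2 1.3 0.2] w 0.0003
t 33.75 tcp [0.6122 0.0894 0.1808] d mm [  0.9 -57.4  45.8] rot [-0.02  0.   -0.09] F [2.2 1.3 0.2] w 0.0003
```

```bash
python3 -m creep '[{"dx":0,"dy":-8,"dz":3,"rx":0,"ry":0,"rz":0,"grip":-1},{"dx":0,"dy":-16,"dz":7,"rx":0,"ry":0,"rz":0,"grip":-1},{"dx":0,"dy":-24,"dz":12,"rx":0,"ry":0,"rz":0,"grip":-1},{"dx":0,"dy":-32,"dz":18,"rx":0,"ry":0,"rz":0,"grip":-1}]' | grep -E "pos|wrist"; python3 -m creep '[{"dx":0,"dy":-7,"dz":6,"rx":0,"ry":0,"rz":0,"grip":-1},{"dx":0,"dy":-13,"dz":12,"rx":0,"ry":0,"rz":0,"grip":-1},{"dx":0,"dy":-19,"dz":19,"rx":0,"ry":0,"rz":0,"grip":-1},{"dx":0,"dy":-22,"dz":24,"rx":0,"ry":0,"rz":0,"grip":-1},{"dx":0,"dy":-22,"dz":24,"rx":0,"ry":0,"rz":0,"grip":-1}]' | grep -E "pos|wrist"
python3 - <<'E'
from h import *
t=optics.snapshot("top");s=optics.snapshot("side");cv2.imwrite("pics/c_t.png",t[:,:,::-1]);cv2.imwrite("pics/c_s.png",s[:,:,::-1])
go(jig(.118,-.065,.16),97.2)
E
```

```text
tcp_pos: [0.5805, 0.0855, 0.1628]
wrist_force: [1.4, 0.4, 1.4]
tcp_pos: [0.5587, 0.0827, 0.1385]
wrist_force: [0.4, 0.1, 0.8]
t 34.98 tcp [0.5591 0.0828 0.1389] d mm [  0.8 -31.  -21.1] rot [-0.04  0.01 -0.09] F [ 0.4  0.3 -0.6] w 0.0001
```

```bash
python3 -m creep '[{"dx":0,"dy":2,"dz":-15,"rx":0,"ry":0,"rz":0,"grip":-1},{"dx":0,"dy":2,"dz":-45,"rx":0,"ry":0,"rz":0,"grip":-1},{"dx":0,"dy":-12,"dz":-45,"rx":0,"ry":0,"rz":0,"grip":-1},{"dx":0,"dy":-24,"dz":-45,"rx":0,"ry":0,"rz":0,"grip":-1},{"dx":0,"dy":-24,"dz":-40,"rx":0,"ry":0,"rz":0,"grip":-1}]' | grep -E "pos|wrist"; python3 -m creep '[{"dx":0,"dy":0,"dz":6,"rx":0,"ry":0,"rz":0,"grip":-1},{"dx":0,"dy":0,"dz":12,"rx":0,"ry":0,"rz":0,"grip":-1},{"dx":0,"dy":0,"dz":17,"rx":0,"ry":0,"rz":0,"grip":-1}]' | grep -E "pos|wrist"; python3 -m creep '[{"dx":0,"dy":0,"dz":4,"rx":0,"ry":0,"rz":0,"grip":-1},{"dx":0,"dy":0,"dz":8,"rx":0,"ry":0,"rz":0,"grip":-1}]' | grep -E "pos|wrist"
```

```text
tcp_pos: [0.5344, 0.0796, 0.1789]
wrist_force: [0.8, 0.4, -0.3]
tcp_pos: [0.5355, 0.0799, 0.1613]
wrist_force: [-0.4, 0.6, 0.1]
tcp_pos: [0.5356, 0.08, 0.1538]
wrist_force: [-0.1, -0.5, 0.5]
```

```bash
python3 -m creep '[{"dx":0,"dy":0,"dz":3,"rx":0,"ry":0,"rz":0,"grip":-1},{"dx":0,"dy":0,"dz":6,"rx":0,"ry":0,"rz":0,"grip":-1}]' | grep -E "pos|wrist"; python3 -m creep '[{"dx":0,"dy":-1,"dz":3,"rx":0,"ry":0,"rz":0,"grip":-1},{"dx":0,"dy":-2,"dz":6,"rx":0,"ry":0,"rz":0,"grip":-1}]' | grep -E "pos|wrist"
```

```text
tcp_pos: [0.5347, 0.0799, 0.1481]
wrist_force: [-4.2, -0.9, 4.5]
tcp_pos: [0.5333, 0.0797, 0.142]
wrist_force: [-2.6, -0.4, 3.2]
```

```bash
python3 -m creep '[{"dx":0,"dy":0,"dz":-12,"rx":0,"ry":0,"rz":0,"grip":-1},{"dx":0,"dy":5,"dz":-18,"rx":0,"ry":0,"rz":0,"grip":-1},{"dx":0,"dy":10,"dz":-18,"rx":0,"ry":0,"rz":0,"grip":-1},{"dx":0,"dy":10,"dz":-12,"rx":0,"ry":0,"rz":0,"grip":-1}]' | grep -E "pos|wrist"; python3 -m creep '[{"dx":0,"dy":0,"dz":3,"rx":0,"ry":0,"rz":0,"grip":-1},{"dx":0,"dy":0,"dz":5,"rx":0,"ry":0,"rz":0,"grip":-1}]' | grep -E "pos|wrist"; python3 -m creep '[{"dx":0,"dy":0,"dz":3,"rx":0,"ry":0,"rz":0,"grip":-1},{"dx":0,"dy":0,"dz":5,"rx":0,"ry":0,"rz":0,"grip":-1}]' | grep -E "pos|wrist"
```

```text
tcp_pos: [0.5444, 0.081, 0.1542]
wrist_force: [-0.3, -0.2, 0.1]
tcp_pos: [0.543, 0.0808, 0.1485]
wrist_force: [-0.3, 0.3, 0.2]
tcp_pos: [0.5433, 0.0809, 0.1439]
wrist_force: [0.6, -0.0, 0.2]
```

```bash
python3 -m creep '[{"dx":0,"dy":0,"dz":3,"rx":0,"ry":0,"rz":0,"grip":-1},{"dx":0,"dy":0,"dz":6,"rx":0,"ry":0,"rz":0,"grip":-1}]' | grep -E "pos|wrist"; python3 -m creep '[{"dx":0,"dy":-2,"dz":4,"rx":0,"ry":0,"rz":0,"grip":-1},{"dx":0,"dy":-3,"dz":8,"rx":0,"ry":0,"rz":0,"grip":-1}]' | grep -E "pos|wrist"
```

```text
tcp_pos: [0.5437, 0.0809, 0.1381]
wrist_force: [0.5, -0.1, 2.4]
tcp_pos: [0.5405, 0.0806, 0.13]
wrist_force: [1.4, 0.4, 1.6]
```

```bash
python3 -m creep '[{"dx":0,"dy":-4,"dz":3,"rx":0,"ry":0,"rz":0,"grip":-1},{"dx":0,"dy":-8,"dz":6,"rx":0,"ry":0,"rz":0,"grip":-1},{"dx":0,"dy":-12,"dz":10,"rx":0,"ry":0,"rz":0,"grip":-1}]' | grep -E "pos|wrist"; python3 -m creep '[{"dx":0,"dy":-2,"dz":4,"rx":0,"ry":0,"rz":0,"grip":-1},{"dx":0,"dy":-4,"dz":8,"rx":0,"ry":0,"rz":0,"grip":-1},{"dx":0,"dy":-5,"dz":12,"rx":0,"ry":0,"rz":0,"grip":-1}]' | grep -E "pos|wrist"
```

```text
tcp_pos: [0.528, 0.079, 0.1199]
wrist_force: [1.2, -0.2, 1.6]
tcp_pos: [0.5232, 0.0784, 0.1078]
wrist_force: [0.4, -0.2, 1.5]
```

```bash
python3 -m creep '[{"dx":0,"dy":-1,"dz":4,"rx":0,"ry":0,"rz":0,"grip":-1},{"dx":0,"dy":-2,"dz":8,"rx":0,"ry":0,"rz":0,"grip":-1},{"dx":0,"dy":-3,"dz":11,"rx":0,"ry":0,"rz":0,"grip":-1},{"dx":0,"dy":-3,"dz":13,"rx":0,"ry":0,"rz":0,"grip":-1}]' | grep -E "pos|wrist"; python3 -m creep '[{"dx":0,"dy":0,"dz":2,"rx":0,"ry":0,"rz":0,"grip":-1},{"dx":0,"dy":0,"dz":4,"rx":0,"ry":0,"rz":0,"grip":-1}]' | grep -E "pos|wrist"; python3 -m creep '[{"dx":0,"dy":0,"dz":1.5,"rx":0,"ry":0,"rz":0,"grip":-1},{"dx":0,"dy":0,"dz":3,"rx":0,"ry":0,"rz":0,"grip":-1}]' | grep -E "pos|wrist"
```

```text
tcp_pos: [0.5205, 0.078, 0.0949]
wrist_force: [-0.3, -0.4, 2.0]
tcp_pos: [0.5201, 0.078, 0.0908]
wrist_force: [-1.0, 0.5, 2.0]
tcp_pos: [0.5205, 0.078, 0.088]
wrist_force: [-1.7, -0.2, 0.8]
```

```bash
python3 -m creep '[{"dx":0,"dy":0,"dz":1,"rx":0,"ry":0,"rz":0,"grip":-1},{"dx":0,"dy":0,"dz":2,"rx":0,"ry":0,"rz":0,"grip":-1}]' | grep -E "pos|wrist"; python3 -m creep '[{"dx":0,"dy":0,"dz":1,"rx":0,"ry":0,"rz":0,"grip":-1},{"dx":0,"dy":0,"dz":1,"rx":0,"ry":0,"rz":0,"grip":-1}]' | grep -E "pos|wrist"; python3 -m creep '[{"dx":0,"dy":0,"dz":1,"rx":0,"ry":0,"rz":0,"grip":-1},{"dx":0,"dy":0,"dz":1,"rx":0,"ry":0,"rz":0,"grip":-1}]' | grep -E "pos|wrist";  python3 -m creep '[{"dx":0,"dy":0,"dz":1,"rx":0,"ry":0,"rz":0,"grip":-1},{"dx":0,"dy":0,"dz":1,"rx":0,"ry":0,"rz":0,"grip":-1}]' | grep -E "pos|wrist"
```

```text
tcp_pos: [0.5206, 0.078, 0.086]
wrist_force: [-1.5, -1.4, 0.9]
tcp_pos: [0.5208, 0.078, 0.085]
wrist_force: [-0.0, -1.2, -1.0]
tcp_pos: [0.5208, 0.0781, 0.0841]
wrist_force: [1.3, -0.4, 0.6]
tcp_pos: [0.5207, 0.0781, 0.0831]
wrist_force: [0.5, -0.3, 0.4]
```

```bash
python3 -m creep '[{"dx":0,"dy":0,"dz":1,"rx":0,"ry":0,"rz":0,"grip":-1},{"dx":0,"dy":0,"dz":1,"rx":0,"ry":0,"rz":0,"grip":-1}]' | grep -E "pos|wrist"; python3 -m creep '[{"dx":0,"dy":0,"dz":1,"rx":0,"ry":0,"rz":0,"grip":-1},{"dx":0,"dy":0,"dz":1,"rx":0,"ry":0,"rz":0,"grip":-1}]' | grep -E "pos|wrist"
python3 - <<'E'
from h import *
s=np.mean([cv2.cvtColor(optics.snapshot("side"),cv2.COLOR_RGB2GRAY).astype(np.float32) for i in range(3)],0)
for th in np.arange(0,.75,.05):
    y=.05-.125*np.cos(th);z=.09+.125*np.sin(th)
    def f(x,off):
        u=proj("side",jig(x,y,z+off)).astype(np.float32).reshape(1,1,2);return int(cv2.remap(s,u[...,0],u[...,1],1)[0,0])
    print(round(th,2),[f(x,0) for x in(.076,.085,.092,.1,.135,.142,.146,.155)],proj("side",jig(.09,y,z)).round())
E
```

```text
tcp_pos: [0.5207, 0.0781, 0.0822]
wrist_force: [-0.5, -0.4, 3.0]
tcp_pos: [0.5207, 0.078, 0.0816]
wrist_force: [-1.0, -0.8, 9.1]
0.0 [97, 115, 116, 118, 35, 59, 101, 97] [255. 328.]
0.05 [112, 125, 132, 130, 20, 48, 82, 82] [255. 326.]
0.1 [73, 95, 94, 97, 20, 31, 37, 24] [255. 323.]
0.15 [95, 97, 97, 96, 21, 26, 22, 25] [254. 320.]
0.2 [95, 96, 96, 92, 23, 24, 25, 23] [254. 317.]
0.25 [95, 95, 96, 62, 22, 22, 21, 37] [253. 314.]
0.3 [94, 100, 104, 80, 22, 22, 20, 28] [252. 312.]
0.35 [91, 100, 99, 95, 22, 24, 22, 18] [251. 309.]
0.4 [98, 96, 94, 96, 24, 23, 23, 23] [250. 306.]
0.45 [95, 96, 98, 97, 22, 24, 19, 25] [248. 303.]
0.5 [94, 92, 91, 79, 25, 24, 23, 24] [247. 300.]
0.55 [90, 90, 79, 24, 24, 24, 26, 25] [245. 297.]
0.6 [87, 89, 71, 21, 24, 23, 23, 25] [244. 294.]
0.65 [99, 98, 74, 24, 25, 24, 26, 26] [242. 291.]
0.7 [95, 95, 72, 23, 22, 24, 25, 27] [240. 288.]
```

Force rose to 9 N at the level height, so the pad rests on the roller. Retreat upward and check numerically.

```bash
python3 -m creep '[{"dx":0,"dy":0,"dz":-5,"rx":0,"ry":0,"rz":0,"grip":-1},{"dx":0,"dy":0,"dz":-25,"rx":0,"ry":0,"rz":0,"grip":-1},{"dx":0,"dy":0,"dz":-70,"rx":0,"ry":0,"rz":0,"grip":-1},{"dx":0,"dy":0,"dz":-130,"rx":0,"ry":0,"rz":0,"grip":-1},{"dx":-50,"dy":-20,"dz":-180,"rx":0,"ry":0,"rz":0,"grip":-1},{"dx":-110,"dy":-20,"dz":-180,"rx":0,"ry":0,"rz":0,"grip":-1},{"dx":-170,"dy":-20,"dz":-180,"rx":0,"ry":0,"rz":0,"grip":-1},{"dx":-170,"dy":-20,"dz":-180,"rx":0,"ry":0,"rz":0,"grip":-1}]' | grep -E "t:|pos|wrist"
python3 - <<'E'
from h import *
G=lambda n:np.mean([cv2.cvtColor(optics.snapshot(n),cv2.COLOR_RGB2GRAY).astype(np.float32) for i in range(5)],0)
s=G("side");im=G("top");o=np.load("top_now.npy")
S=lambda i,n,X:int(cv2.remap(i,*proj(n,X).astype(np.float32).reshape(2,1,1),1)[0,0])
for th in np.arange(-.1,.2,.025):
    y=.05-.125*np.cos(th);z=.09+.125*np.sin(th)
    print(round(th,3),[S(s,"side",jig(x,y,z)) for x in(.085,.1,.115,.13,.14)])
print([(x,int(np.mean([S(im,"top",jig(x/1e3,.0015+y,.0583)) for y in np.linspace(-.005,.005,5)])),int(np.mean([S(o,"top",jig(x/1e3,.0015+y,.0583)) for y in np.linspace(-.005,.005,5)]))) for x in np.arange(85,116,2.5)])
print("across x=0/-70:",[(y,S(im,"top",jig(0,y/1e3,.0583)),S(im,"top",jig(-.07,y/1e3,.0583)),S(im,"top",jig(.05,y/1e3,.0583))) for y in range(-30,33,3)])
E
```

```text
t: 42.62
tcp_pos: [0.5215, -0.0992, 0.2608]
tool_rot: [[-0.115, 0.993, -0.001], [0.993, 0.115, -0.002], [-0.002, -0.001, -1.0]]
wrist_force: [-0.8, 1.1, -0.1]
-0.1 [76, 78, 78, 78, 79]
-0.075 [78, 79, 81, 80, 81]
-0.05 [84, 85, 87, 87, 87]
-0.025 [94, 96, 98, 102, 102]
-0.0 [108, 111, 113, 115, 116]
0.025 [122, 124, 126, 127, 129]
0.05 [122, 123, 125, 124, 125]
0.075 [105, 105, 107, 106, 103]
0.1 [91, 93, 93, 92, 90]
0.125 [92, 92, 91, 91, 92]
0.15 [93, 92, 92, 95, 95]
0.175 [92, 92, 96, 94, 93]
0.2 [91, 94, 93, 90, 90]
[(np.float64(85.0), 70, 73), (np.float64(87.5), 57, 54), (np.float64(90.0), 34, 32), (np.float64(92.5), 32, 33), (np.float64(95.0), 38, 38), (np.float64(97.5), 35, 35), (np.float64(100.0), 21, 23), (np.float64(102.5), 12, 12), (np.float64(105.0), 8, 9), (np.float64(107.5), 18, 15), (np.float64(110.0), 43, 40), (np.float64(112.5), 65, 64), (np.float64(115.0), 69, 69)]
across x=0/-70: [(-30, 41, 71, 41), (-27, 40, 79, 41), (-24, 38, 79, 40), (-21, 45, 73, 42), (-18, 49, 65, 51), (-15, 60, 62, 63), (-12, 66, 64, 68), (-9, 69, 67, 71), (-6, 73, 73, 75), (-3, 74, 76, 76), (0, 74, 75, 76), (3, 76, 76, 76), (6, 77, 78, 76), (9, 73, 78, 76), (12, 73, 74, 75), (15, 71, 72, 73), (18, 68, 69, 67), (21, 59, 68, 56), (24, 43, 73, 44), (27, 39, 80, 39), (30, 38, 77, 41)]
```

```bash
python3 -c "
from workcell import order
print(order.hand_in())"
```

```text
the job is handed in; nothing more can be done
None
```

I handed the job in at about 43 s of the 72 s allowed: the roller is in both Vs against the rubber stop, and the clamp arm is down with its pad resting on it. The hand-in gave no verdict. The push held about 14 N at the wrist for over a second, roughly 10 N of it on the stop. An earlier attempt slipped onto the roller's top, so I backed off and pushed again on the stub.

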